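# Set the bedside magnifier over the bowl

### The job

Set up the bedside magnifier for looking at the hearing aid in the small glass bowl: take the magnifier by its black handle, swing the lens to right above the middle of the bowl and raise it so that it stays level once you have let go (the springy hinge sinks back, so check and correct). Keep off the lens glass and leave the bowl and everything else on the nightstand where it stands.

Things in the scene. Friction and masses are not known exactly. Their poses are not given: they have to be found in the camera images.
- stand: foot of the bedside magnifier, fixed: grey disc 104 mm diameter, 12 mm high at its edge, with an 18 mm aluminium post; origin at the centre of its underside, on the vertical swivel axis. On the post sits a yoke that swivels about 70 degrees either way with stiff friction, carrying the lens head and the light bar.
- bar_end (a point): middle of the outer end of the aluminium LED light bar, 195 mm out from the swivel axis, 325 mm above the table. The bar (22 mm wide, 12 thick) runs from here level to the post, straight above lens and handle; it swivels with them but does not tilt. It blocks a vertical tool on the handle: come from the handle's outer end, tool leaning 25 to 45 degrees.
- hinge (a point): where the swivel axis crosses the horizontal tilt hinge of the lens head, 220 mm above the table. The tilt hinge has dry friction (2 to 4 N at the handle) and a springy rubber bush: when let go, the head springs back by several degrees (how much varies) from where it was held, so check it after letting go and correct.
- lens (a point): centre of the round magnifying lens, 120 mm from the hinge. x points from the handle towards the hinge, y along the tilt hinge, z is the optical axis (vertical when the lens is level). Rim: grey plastic, 100 mm outside diameter, 10 mm thick. At the start the head droops 20 to 45 degrees below level.
- grip (a point): middle of the black handle's grip, 208 mm from the hinge, in line with the lens; axes as lens. The handle is a straight bar 70 mm long (165 to 235 mm from the hinge), 16 x 16 mm, its flat sides facing along y.
- glass: the clear lens itself, 84 mm diameter, 8 mm thick, inside the rim; origin at its centre; not to be touched
- bowl: small glass bowl, 72 mm rim diameter, 34 mm high, with a grey behind-the-ear hearing aid in it; loose, not to be moved; origin at centre of underside. It stands 111 to 129 mm from the swivel axis, so the level lens can be brought above it.
- cube: hearing-aid drying cube: grey plastic cube 48 mm wide, 47 mm high, round press button on top; loose, not to be moved; origin at centre of underside. It stands on the other side of the same lens arc as the bowl.
- tube: white plastic push-dispenser battery tube standing upright, 26 mm diameter, 66 mm high, in front of the magnifier; loose, not to be moved; origin at centre of underside
- case: closed aluminium glasses case lying flat, 155 x 56 x 35 mm; loose, not to be moved; origin at centre of underside
- tumbler: empty drinking glass, 68 mm wide at the rim, 95 mm high; loose, not to be moved; origin at centre of underside
- brush: small cleaning brush 110 mm long lying flat; loose, not to be moved; origin near its underside

How it is judged:
By the outcome, as a careful person would: the job done as asked, in the order asked, and still so for the second after the job is handed in, with the robot touching nothing.
It also fails if it takes over 51 s, if anything falls off the work surface, if the arm or the gripper's body presses on something with over 40 N, if the wrist force passes 120 N, or if a joint passes its speed limit or range.

### The arm

A 7-joint arm with a two-finger parallel gripper is mounted at the origin on the work surface. World frame = base frame: x ahead of the robot, y to its left, z up, the work surface at z = 0. Lengths are in m, angles in rad, forces in N, time in s.
With the tool pointing down it reaches from about 0.4 to 0.85 m from the base axis. Payload 6.9 kg.
Tool frame: the origin (TCP) lies midway between the tips of the shut fingers; the grasp point (between the pads) lies 19 mm behind it; z points along the fingers, y is the line along which they close (so a half turn about z gives the same grasp; the last joint's range is limited). The gripper opens to 85 mm and grips with 20 to 120 N. Pads are 22 mm wide; open, the fingers measure 114 mm over their backs; the gripper's body (76 mm by 85 mm) begins 54 mm behind the grasp point. The pads swing forward as they close: fully open they stand 13 mm farther back than shut.
Start: joints at [-1.123, 0.507, -0.238, 1.5, 0.126, 1.149, -0.155], TCP at [0.21, 0.589, 0.231] pointing down, gripper open.
Joint ranges: [-3.08, 3.08], [-0.24, 2.05], [-1.43, 1.35], [0, 2.5], [-1.52, 4.66], [0.17, 1.96], [-2.89, 2.89]. Speed limits (rad/s): [2.39, 2.39, 3.14, 3.14, 3.14, 3.14, 3.14].

### API

Orientations are given as a rotation vector (axis times angle).
In Python, from bench import * gives the robot as it stands.
- The arm moves only by the tool arm_command, never from a script. Its argument "series" is a list of rows, each an object of numbers: "gripper": the opening, from 0 (shut) to 1 (fully open); "x", "y", "z": the shift along the world's x, y, z as a fraction of full scale; "wx", "wy", "wz": the turn, a rotation vector about the world's x, y, z as a fraction of full scale. A call has 1 to 10 rows; each row shifts and turns the commanded pose from where the row before left it; what a row does not reach is not made up. Full scale, the value 1, is 0.1 m for a shift and pi rad for a turn. A row lasts 1/10 s, in which the tool goes at most 50 mm and 8.59 degrees, less where a joint would pass 70% of its speed; a pose out of reach is approached as far as the arm can. A call with a number of a shift or a turn outside -1 to 1 is refused whole. A call with a gripper value outside its range is refused whole. The fingers move at their own pace and stop on an object; "force" is the grip in N (left out, the last holds). Time passes only in rows, so rows that do not move let the fingers close. It gives the time, the measured TCP pose, the force, the opening and the grip force at its end, in the units of the state.
- read_state(): the state, without advancing time (a new reading comes with each control period).
- grab_frame(name): name is "scene" or "top"; returns a dict with "color" (400x640x3 uint8, red, green, blue), "camera_matrix" (3x3 intrinsics, pixels), "R" (3x3) and "t" (3): a world point X has camera coordinates R X + t. Camera axes: x right, y down, z forward; pixel columns grow to the right and rows downward; lengths in m; the calibration is good to about 2 mm. A picture is of the moment at which its call begins. There is no depth.
- sign_off(): hands the job in; it is judged then, once.
Trained networks look in the newest picture that a camera, given by its name, has taken for a name from the list of things; names that differ only in an ending like _2 or _b are one class to them, and where a whole thing is asked for, a point or a joint stands for the part that bears it (a point fixed in the world has none). Each returns a list of dicts, best first, with "conf" (0 to 1); they miss things now and then, are a little off and sometimes report something else, mostly with a low value. They report only what shows in the picture. A call takes as long as a camera call.
- look_for(target, camera): "at" ([x, y, z] in m, in the coordinates of the camera as it stood for that picture, good to about 4 mm: the middle of the surface that is visible of it).
- outline_of(target, camera): "mask" (400x640 bool, what is visible of it).
The state is a dict: "time_s": time; "joints": joint angles; "qd": joint speeds; "joint_efforts": joint torques, N m; "tool_pos": TCP position; "tcp_rot": TCP orientation; "wrist_force": force on the tool from outside, world axes, zero at the start; "torque": the same for the moment, N m; "opening": opening from 0.0 (shut) to 1.0 (fully open); "grasp_force": force on a finger pad.
Only numpy, scipy, OpenCV 4.12 (cv2) and the standard library are available. Lean on these libraries where they do the work, as an engineer would, in place of code of your own. Each camera call takes 0.05 s, during which the arm holds its last target. There are 200 camera calls.

## Working session

There is one attempt and no reset: what is moved stays moved. The work goes in short steps, Python scripts to look and compute and a tool call to move; the robot and the scene stay as the last step left them, time stands still between calls to the robot, and variables do not carry over. Pictures are saved under pics/ and viewed, at most 10 in all, crops included, and the job is handed in when it is done.

Besides the shell and the picture viewer there is one more tool, called after "Call:" by a JSON object that holds its "method" and its "body". arm_command: Moves the arm, as the interface text tells. Its arguments: {"type":"object","properties":{"series":{"type":"array","items":{"type":"object","properties":{"gripper":{"type":"number"},"x":{"type":"number"},"y":{"type":"number"},"z":{"type":"number"},"wx":{"type":"number"},"wy":{"type":"number"},"wz":{"type":"number"}}}},"force":{"type":"number"}},"required":["series"]}

```bash
ls; mkdir -p pics; cat > h.py <<'E'
from bench import *
import numpy as np, cv2
from scipy.spatial.transform import Rotation as Ro
def world(f,p): return f["R"].T@(np.array(p)-f["t"])
def proj(f,X):
    c=f["R"]@np.array(X)+f["t"]; p=f["camera_matrix"]@c; return p[:2]/p[2]
E
python3 - <<'E'
from h import *
np.set_printoptions(precision=3,suppress=True)
for c in ("scene","top"):
    f=grab_frame(c); cv2.imwrite(f"pics/{c}0.png",f["color"][:,:,::-1])
    print(c,"cam at",-f["R"].T@f["t"])
    for n in "stand bar_end hinge lens grip glass bowl cube tube case tumbler brush".split():
        for d in look_for(n,c)[:2]: print(n,round(d["conf"],2),world(f,d["at"]))
s=read_state(); print(s)
E
```

```text
pics
scene cam at [1.175 0.222 0.681]
stand 0.61 [ 0.689 -0.088  0.117]
bar_end 0.72 [ 0.66  -0.092  0.282]
bar_end 0.59 [ 0.593 -0.132  0.032]
hinge 0.9 [ 0.687 -0.087  0.122]
lens 0.6 [ 0.59  -0.102  0.166]
grip 0.67 [ 0.592 -0.107  0.166]
glass 0.57 [ 0.378 -0.255  0.015]
bowl 0.9 [ 0.565 -0.039  0.019]
tube 0.52 [ 0.42  -0.073  0.038]
case 0.78 [0.506 0.322 0.031]
tumbler 0.79 [ 0.578 -0.31   0.064]
brush 0.67 [ 0.376 -0.253  0.019]
top cam at [0.451 0.008 1.421]
stand 0.7 [ 0.615 -0.107  0.171]
bar_end 0.94 [ 0.585 -0.118  0.213]
hinge 0.6 [ 0.612 -0.107  0.162]
lens 0.74 [ 0.571 -0.337  0.055]
lens 0.61 [ 0.579 -0.115  0.159]
grip 0.71 [ 0.588 -0.115  0.159]
glass 0.73 [ 0.581 -0.118  0.163]
bowl 0.65 [ 0.581 -0.041  0.014]
tube 0.59 [ 0.581 -0.04   0.014]
tube 0.52 [ 0.412 -0.079  0.055]
case 0.78 [0.476 0.321 0.033]
tumbler 0.76 [ 0.57  -0.336  0.053]
brush 0.72 [ 0.365 -0.266  0.016]
{'time_s': 1.3, 'joints': array([-1.123,  0.508, -0.238,  1.5  ,  0.126,  1.149, -0.155]), 'qd': array([ 0.   ,  0.001, -0.   ,  0.001,  0.001,  0.   ,  0.001]), 'joint_efforts': array([ -0.002, -62.037,  -2.185, -24.995,   0.014,   0.002,  -0.   ]), 'tool_pos': array([0.21 , 0.589, 0.231]), 'tcp_rot': array([-0.536, -3.096,  0.   ]), 'wrist_force': array([-0.177, -0.169,  0.343]), 'torque': array([-0.013,  0.007,  0.061]), 'grasp_force': 0.0, 'opening': 0.9971912347099243}
```

View pics/scene0.png

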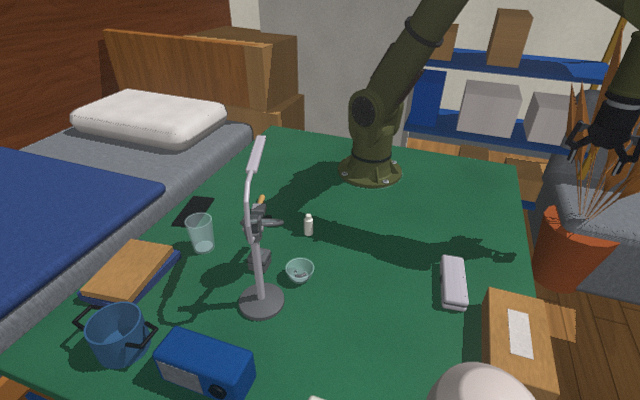

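View pics/top0.png

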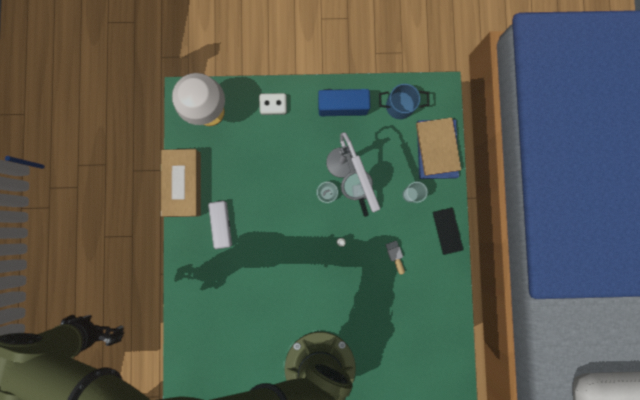

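The top view shows the stand disc at about (340,163), the bar running from (344,136) to (375,208), the handle at about (364,207) and the bowl at (328,192). I'll zoom in to measure these.

```bash
python3 - <<'E'
from h import *
a=cv2.imread("pics/top0.png")[125:225,300:400]; b=cv2.imread("pics/scene0.png")[125:325,200:330]
cv2.imwrite("pics/topz.png",cv2.resize(a,(600,600),interpolation=cv2.INTER_CUBIC))
cv2.imwrite("pics/scez.png",cv2.resize(b,(390,600),interpolation=cv2.INTER_CUBIC))
for n in ("stand","bowl","grip","lens","cube","glass","bar_end"):
  for c in ("top","scene"):
    f=grab_frame(c)
    for d in outline_of(n,c)[:2]:
      v,u=np.nonzero(d["mask"]); print(n,c,round(d["conf"],2),u.min(),u.max(),v.min(),v.max(),len(u),u.mean().round(1),v.mean().round(1))
E
```

```text
stand top 0.66 327 379 132 216 1964 351.8 174.5
stand scene 0.75 239 284 136 320 3062 258.0 251.7
bowl top 0.93 317 337 182 202 349 326.8 191.9
bowl top 0.35 341 371 153 216 709 354.4 186.5
bowl scene 0.93 286 313 258 282 559 299.4 269.4
grip top 0.82 341 372 153 215 691 354.3 185.2
grip top 0.3 403 426 182 202 397 414.9 192.3
grip scene 0.55 251 282 216 225 189 268.2 221.2
grip scene 0.28 251 266 195 218 262 258.6 207.6
lens top 0.62 340 371 155 215 692 353.6 187.5
lens scene 0.73 251 282 216 226 180 268.2 221.4
cube scene 0.7 247 271 248 272 305 261.0 260.0
cube scene 0.24 239 284 136 321 3122 258.2 252.0
glass top 0.66 344 363 174 196 313 353.4 186.2
bar_end top 0.76 340 378 133 216 1367 356.9 178.3
bar_end top 0.23 327 379 134 215 1813 352.0 174.6
bar_end scene 0.9 241 283 136 243 1298 255.1 197.1
```

View pics/topz.png

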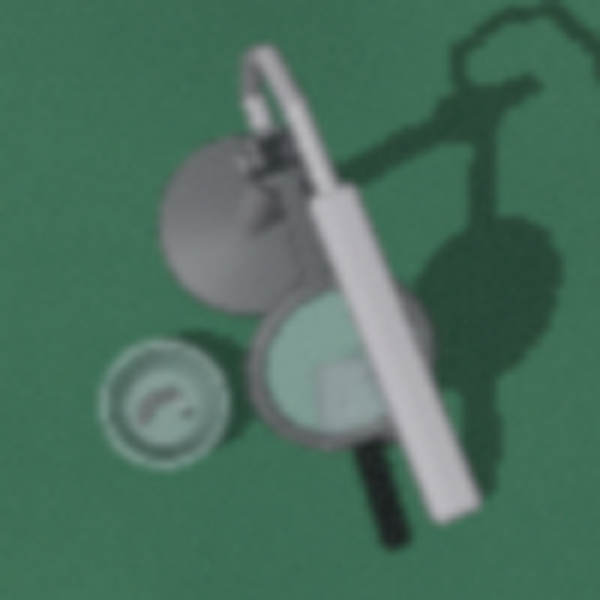

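View pics/scez.png

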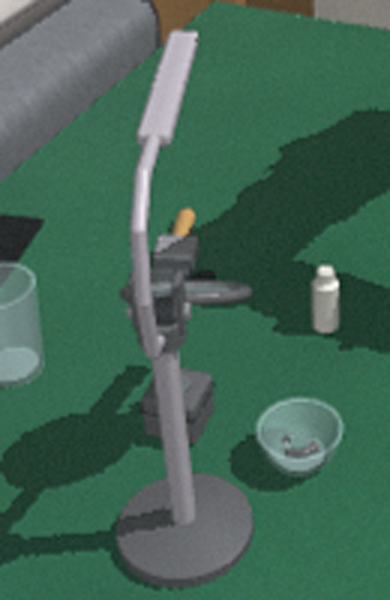

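```bash
cat > fit.py <<'E'
from h import *
from scipy.optimize import least_squares
def head(p,r,dz=0,dy=0):
    x,y,ps,t=p; u=np.array([np.cos(ps),np.sin(ps),0]); k=np.array([0,0,1.])
    return np.array([x,y,.22])+r*(u*np.cos(t)-k*np.sin(t))+dz*(k*np.cos(t)+u*np.sin(t))+dy*np.array([-u[1],u[0],0])
def bar(p): return np.array([p[0]+.195*np.cos(p[2]),p[1]+.195*np.sin(p[2]),.331])
E
python3 - <<'E'
from fit import *
np.set_printoptions(precision=4,suppress=True)
T=grab_frame("top");S=grab_frame("scene")
def res(p):
    d=[p[0],p[1],.012]
    return np.concatenate([proj(T,d)-[341.3,162.5],proj(S,d)-[261.7,299],proj(T,bar(p))-[376.1,210.3],proj(S,bar(p))-[261.5,136],
      proj(T,head(p,.12,.005))-[357,185.3],proj(T,head(p,.235,.008))-[366.2,216]])
r=least_squares(res,[.65,-.08,-2.8,.5]); p=r.x; print(p,np.degrees(p[2:]),res(p).round(1))
def rb(b): return np.concatenate([proj(T,[*b,.034])-[327.5,192.2],proj(S,[*b,.034])-[300,267.5]])
b=least_squares(rb,[.57,-.04]).x; print("bowl",b,rb(b).round(1),np.hypot(*(b-p[:2])),np.degrees(np.arctan2(*(b-p[:2])[::-1])))
for n,r_ in (("lens",.12),("grip",.208),("tip",.235)): print(n,head(p,r_))
s=read_state();print(Ro.from_rotvec(s["tcp_rot"]).as_matrix(), s["time_s"])
E
```

```text
[ 0.6831 -0.0896 -2.7932  0.5606] [-160.0358   32.1195] [-0.7 -0.7 -0.5 -0.  -0.4  0.1 -0.8 -1.7 -0.7  0.1 -0.2  0.3]
bowl [ 0.5782 -0.038 ] [-1.1 -0.1 -0.7 -0.5] 0.1168885768789658 153.76887710717583
lens [ 0.5875 -0.1243  0.1562]
grip [ 0.5175 -0.1498  0.1094]
tip [ 0.496  -0.1576  0.0951]
[[-0.9418  0.3361  0.    ]
 [ 0.3361  0.9418 -0.    ]
 [-0.     -0.     -1.    ]] 2.8
```

```bash
cat > plan.py <<'E'
from fit import *
P=[.6831,-.0896,-2.7932,.5606]
def tgt(ps,t,L,r=.215,back=0,x0=P[0],y0=P[1]):
    """TCP pose holding handle at radius r, head droop t, lean L (rad)"""
    u=np.array([np.cos(ps),np.sin(ps),0]); z=-u*np.sin(L)-np.array([0,0,np.cos(L)]); y=np.array([u[1],-u[0],0])
    g=head([x0,y0,ps,t],r)+z*(.019-back)
    return g,Ro.from_matrix(np.c_[np.cross(y,z),y,z])
def step(g,R,n,s=None):
    s=s or read_state(); d=(g-s["tool_pos"])/.1; w=(R*Ro.from_rotvec(s["tcp_rot"]).inv()).as_rotvec()/np.pi
    print(n,"rows of shift",(d/n).round(4),"turn",(w/n).round(4),"total",d.round(3),w.round(4)); return s
E
python3 - <<'E'
from plan import *
g,R=tgt(P[2],P[3],np.radians(45),back=.10)
print(g); step(g+[0,0,.05],R,20)
E
```

```text
[ 0.45811359 -0.17131687  0.16296134]
20 rows of shift [ 0.124  -0.38   -0.0092] turn [ 0.     -0.0127  0.0104] total [ 2.48  -7.599 -0.183] [ 0.0007 -0.2548  0.2084]
```

Call:
{"method": "arm_command", "body": {"series": [{"gripper":0.8,"x":0.124,"y":-0.38,"z":0.05,"wy":-0.0127,"wz":0.0104},{"gripper":0.8,"x":0.124,"y":-0.38,"z":0.05,"wy":-0.0127,"wz":0.0104},{"gripper":0.8,"x":0.124,"y":-0.38,"z":0.05,"wy":-0.0127,"wz":0.0104},{"gripper":0.8,"x":0.124,"y":-0.38,"z":0,"wy":-0.0127,"wz":0.0104},{"gripper":0.8,"x":0.124,"y":-0.38,"z":0,"wy":-0.0127,"wz":0.0104},{"gripper":0.8,"x":0.124,"y":-0.38,"z":0,"wy":-0.0127,"wz":0.0104},{"gripper":0.8,"x":0.124,"y":-0.38,"z":0,"wy":-0.0127,"wz":0.0104},{"gripper":0.8,"x":0.124,"y":-0.38,"z":0,"wy":-0.0127,"wz":0.0104},{"gripper":0.8,"x":0.124,"y":-0.38,"z":0,"wy":-0.0127,"wz":0.0104},{"gripper":0.8,"x":0.124,"y":-0.38,"z":0,"wy":-0.0127,"wz":0.0104}]}}

```text
invalid input
```

```bash
python3 - <<'E'
from plan import *
g,R=tgt(P[2],P[3],np.radians(45),back=.10)
s=step(g+[0,0,.05],R,10); print(s["tool_pos"],s["joints"].round(2),s["time_s"])
E
```

```text
10 rows of shift [ 0.248  -0.7599 -0.0183] turn [ 0.0001 -0.0255  0.0208] total [ 2.48  -7.599 -0.183] [ 0.0007 -0.2548  0.2084]
[0.21007125 0.58862782 0.23128732] [-1.12  0.51 -0.24  1.5   0.13  1.15 -0.15] 2.8
```

Call:
{"method": "arm_command", "body": {"series": [{"gripper":0.8,"x":0.124,"y":-0.38,"z":0.05,"wx":0,"wy":-0.0127,"wz":0.0104},{"gripper":0.8,"x":0.124,"y":-0.38,"z":0.05,"wx":0,"wy":-0.0127,"wz":0.0104},{"gripper":0.8,"x":0.124,"y":-0.38,"z":0.05,"wx":0,"wy":-0.0127,"wz":0.0104},{"gripper":0.8,"x":0.124,"y":-0.38,"z":0,"wx":0,"wy":-0.0127,"wz":0.0104},{"gripper":0.8,"x":0.124,"y":-0.38,"z":0,"wx":0,"wy":-0.0127,"wz":0.0104},{"gripper":0.8,"x":0.124,"y":-0.38,"z":0,"wx":0,"wy":-0.0127,"wz":0.0104},{"gripper":0.8,"x":0.124,"y":-0.38,"z":0,"wx":0,"wy":-0.0127,"wz":0.0104},{"gripper":0.8,"x":0.124,"y":-0.38,"z":0,"wx":0,"wy":-0.0127,"wz":0.0104},{"gripper":0.8,"x":0.124,"y":-0.38,"z":0,"wx":0,"wy":-0.0127,"wz":0.0104},{"gripper":0.8,"x":0.124,"y":-0.38,"z":0,"wx":0,"wy":-0.0127,"wz":0.0104}], "force": 30}}

```text
time_s: 3.8
tool_pos: [0.3343, 0.2072, 0.2466]
tcp_rot: [0.014, 2.746, 0.095]
wrist_force: [0.6, 0.6, -0.6]
opening: 0.798
grasp_force: 0.0
```

```bash
python3 - <<'E'
from plan import *
g,R=tgt(P[2],P[3],np.radians(45),back=.10)
s=step(g+[0,0,.05],R,10); print(s["tool_pos"],s["joints"].round(2),s["time_s"])
E
```

```text
10 rows of shift [ 0.1238 -0.3785 -0.0336] turn [ 0.0001 -0.0127  0.0104] total [ 1.238 -3.785 -0.336] [ 0.0006 -0.127   0.104 ]
[0.33428851 0.20722957 0.24659848] [-0.78 -0.04 -0.06  2.31  0.44  0.6   0.39] 3.8
```

Call:
{"method": "arm_command", "body": {"series": [{"gripper":0.8,"x":0.124,"y":-0.38,"z":-0.03,"wx":0,"wy":-0.0127,"wz":0.0104},{"gripper":0.8,"x":0.124,"y":-0.38,"z":-0.03,"wx":0,"wy":-0.0127,"wz":0.0104},{"gripper":0.8,"x":0.124,"y":-0.38,"z":-0.03,"wx":0,"wy":-0.0127,"wz":0.0104},{"gripper":0.8,"x":0.124,"y":-0.38,"z":-0.03,"wx":0,"wy":-0.0127,"wz":0.0104},{"gripper":0.8,"x":0.124,"y":-0.38,"z":-0.03,"wx":0,"wy":-0.0127,"wz":0.0104},{"gripper":0.8,"x":0.124,"y":-0.38,"z":-0.03,"wx":0,"wy":-0.0127,"wz":0.0104},{"gripper":0.8,"x":0.124,"y":-0.38,"z":-0.03,"wx":0,"wy":-0.0127,"wz":0.0104},{"gripper":0.8,"x":0.124,"y":-0.38,"z":-0.03,"wx":0,"wy":-0.0127,"wz":0.0104},{"gripper":0.8,"x":0.124,"y":-0.38,"z":-0.03,"wx":0,"wy":-0.0127,"wz":0.0104},{"gripper":0.8,"x":0.124,"y":-0.38,"z":-0.03,"wx":0,"wy":-0.0127,"wz":0.0104}]}}

```text
time_s: 4.8
tool_pos: [0.411, -0.026, 0.2384]
tcp_rot: [-0.278, 2.512, 0.167]
wrist_force: [0.5, 0.3, -0.5]
opening: 0.799
grasp_force: 0.0
```

```bash
python3 - <<'E'
from plan import *
g,R=tgt(P[2],P[3],np.radians(45),back=.10)
s=step(g+[0,0,.05],R,1); print(s["tool_pos"],s["joints"].round(2),s["time_s"],s["wrist_force"])
g,R=tgt(P[2],P[3],np.radians(45),back=.03); step(g,R,8)
f=grab_frame("scene"); cv2.imwrite("pics/s1.png",cv2.resize(f["color"][100:340,180:420,::-1],(600,600),interpolation=cv2.INTER_CUBIC))
E
```

```text
1 rows of shift [ 0.4714 -1.4535 -0.2546] turn [-0.002  -0.0556  0.0335] total [ 0.471 -1.454 -0.255] [-0.002  -0.0556  0.0335]
[ 0.41097184 -0.02596188  0.23842295] [-1.13 -0.22  1.18  2.48 -0.2   0.18  2.08] 4.8 [ 0.45048179  0.31097119 -0.4506799 ]
8 rows of shift [ 0.1171 -0.1606 -0.1562] turn [-0.0002 -0.0069  0.0042] total [ 0.937 -1.285 -1.25 ] [-0.002  -0.0556  0.0335]
```

View pics/s1.png

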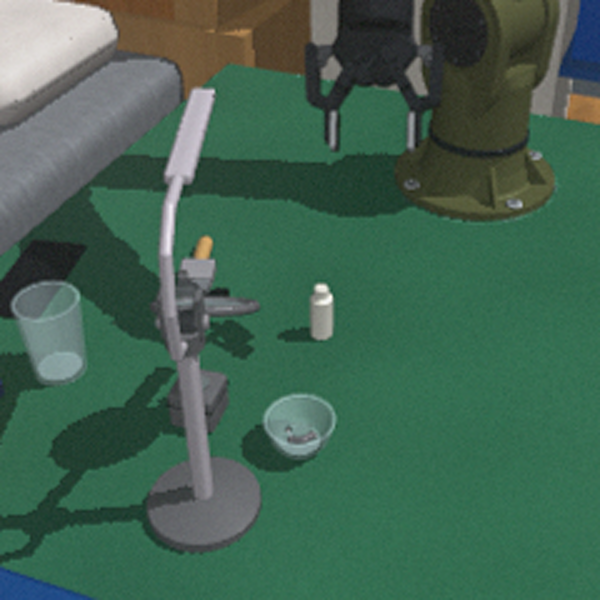

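```bash
python3 - <<'E'
from plan import *
g,R=tgt(P[2],P[3],np.radians(38),r=.218); print(g)
s=step(g+[0,0,.09],R,6)
E
```

```text
[ 0.52055491 -0.14863768  0.0891184 ]
6 rows of shift [ 0.1817 -0.2014 -0.0992] turn [-0.0021 -0.0029  0.0056] total [ 1.09  -1.208 -0.595] [-0.0124 -0.0175  0.0337]
```

Call:
{"method": "arm_command", "body": {"series": [{"gripper":0.8,"x":0.15,"y":-0.2,"z":0,"wx":-0.002,"wy":-0.003,"wz":0.0056},{"gripper":0.8,"x":0.15,"y":-0.2,"z":0,"wx":-0.002,"wy":-0.003,"wz":0.0056},{"gripper":0.8,"x":0.15,"y":-0.2,"z":0,"wx":-0.002,"wy":-0.003,"wz":0.0056},{"gripper":0.8,"x":0.15,"y":-0.2,"z":-0.1,"wx":-0.002,"wy":-0.003,"wz":0.0056},{"gripper":0.8,"x":0.15,"y":-0.2,"z":-0.1,"wx":-0.002,"wy":-0.003,"wz":0.0056},{"gripper":0.8,"x":0.15,"y":-0.2,"z":-0.1,"wx":-0.002,"wy":-0.003,"wz":0.0056}]}}

```text
time_s: 5.45
tool_pos: [0.4407, -0.108, 0.2767]
tcp_rot: [-0.401, 2.452, 0.086]
wrist_force: [0.4, 0.1, -0.7]
opening: 0.799
grasp_force: 0.0
```

```bash
python3 - <<'E'
from plan import *
g,R=tgt(P[2],P[3],np.radians(38),r=.218)
s=step(g+[0,0,.06],R,6);print(s["tool_pos"],s["joints"].round(2),s["time_s"],s["wrist_force"])
E
```

```text
6 rows of shift [ 0.133  -0.0678 -0.2127] turn [0.0019 0.0004 0.002 ] total [ 0.798 -0.407 -1.276] [0.0117 0.0023 0.0118]
[ 0.44073865 -0.10797649  0.27671813] [-1.06 -0.24  1.34  2.33 -0.4   0.34  2.59] 5.45 [ 0.40844185  0.08409372 -0.6737312 ]
```

```bash
cat > kin.py <<'E'
from plan import *
import itertools
D=[([-1.123,.508,-.238,1.5,.126,1.149,-.155],[.21007,.58863,.23129],[-.536,-3.096,0]),
([-.78,-.04,-.06,2.31,.44,.6,.39],[.3343,.2072,.2466],[.014,2.746,.095]),
([-1.13,-.22,1.18,2.48,-.2,.18,2.08],[.41097,-.02596,.23842],[-.278,2.512,.167]),
([-1.06,-.24,1.34,2.33,-.4,.34,2.59],[.4407,-.108,.2767],[-.401,2.452,.086])]
def fk(q,p,sg):
    h,a,e,b,e2,d,w,o1,o7=p
    R=Ro.from_euler('z',sg[0]*q[0]+o1); X=np.array([0,0,h])
    R=R*Ro.from_euler('y',q[1])*Ro.from_euler('z',sg[1]*q[2]); X=X+R.apply([e,0,a])
    R=R*Ro.from_euler('y',sg[3]*q[3])*Ro.from_euler('z',sg[2]*q[4]); X=X+R.apply([e2,0,b])
    R=R*Ro.from_euler('y',sg[4]*q[5])*Ro.from_euler('z',sg[5]*q[6]+o7); X=X+R.apply([0,0,d])
    return X,R
def fit():
    best=None
    for sg in itertools.product((1,-1),(1,-1),(1,-1),(1,),(1,-1),(1,-1)):
      for o1 in (0,np.pi/2,-np.pi/2,np.pi):
       for o7 in (0,np.pi/2,np.pi,-np.pi/2):
        def res(p): 
            o=[]
            for q,x,r in D:
                X,R=fk(q,p,sg); o+=[*(X-x),*(.3*(R*Ro.from_rotvec(r).inv()).as_rotvec())]
            return np.array(o)
        r=least_squares(res,[.34,.4,0,.4,0,.25,0,o1,o7],max_nfev=25)
        if best is None or r.cost<best[0]: best=(r.cost,r.x,sg,res(r.x))
    return best
if __name__=="__main__":
    np.set_printoptions(precision=3,suppress=True)
    b=fit(); print(b[0],b[1],b[2]); print(b[3].reshape(-1,6))
E
time python3 kin.py
```

```text
0.0001090627761352688 [   0.23     0.604   -0.008    0.373   -0.012    0.389 -196.328   -0.039
    1.539] (-1, -1, -1, 1, 1, -1)
[[ 0.003  0.    -0.001 -0.     0.    -0.002]
 [-0.007  0.003 -0.004 -0.004 -0.    -0.003]
 [ 0.001  0.002  0.001 -0.005  0.001 -0.004]
 [ 0.001  0.002  0.004 -0.005 -0.001 -0.   ]]
real	2m36.903s
user	2m36.819s
sys	0m0.279s
```

```bash
cat >> kin.py <<'E'
PP=[.23,.604,-.008,.373,-.012,.389,0,-.039,1.539]; SG=(-1,-1,-1,1,1,-1)
LO=np.array([-3.08,-.24,-1.43,0,-1.52,.17,-2.89]);HI=np.array([3.08,2.05,1.35,2.5,4.66,1.96,2.89])
def ik(g,R,q0=None,n=25,m=.03,w=.0):
    rng=np.random.default_rng(0); best=None
    for k in range(n):
        s=q0 if q0 is not None and k==0 else rng.uniform(LO+m,HI-m)
        def f(q):
            X,A=fk(q,PP,SG); return np.r_[(X-g)*10,3*(A*R.inv()).as_rotvec(),.02*(q[2]),.02*q[0] if w else 0]
        r=least_squares(f,np.clip(s,LO+m,HI-m),bounds=(LO+m,HI-m),max_nfev=60)
        if best is None or r.cost<best[0]: best=(r.cost,r.x)
    X,A=fk(best[1],PP,SG)
    return np.linalg.norm(X-g),np.degrees((A*R.inv()).magnitude()),best[1]
E
cat > t.py <<'E'
from kin import *
np.set_printoptions(precision=2,suppress=True)
pf=np.radians(-206.2)
for L in (25,30,35,40):
    l=np.radians(L)
    for nm,(g,R) in dict(grasp=tgt(P[2],P[3],l,.218),pre=tgt(P[2],P[3],l,.218,.08),mid=tgt((P[2]+pf)/2,.3,l,.218),fin=tgt(pf,0,l,.218),over=tgt(pf,-.15,l,.218)).items():
        e,a,q=ik(g,R,n=6); print(L,nm,round(e*1000,1),round(a,1),q)
E
python3 t.py
```

```text
25 grasp 0.0 0.0 [ 0.45  0.45  0.    2.26 -1.2   0.34 -2.77]
25 pre 0.0 0.0 [ 0.84  0.32 -0.42  2.22 -0.54  0.38  2.86]
25 mid 0.0 0.0 [ 0.75  0.32 -0.74  2.39  1.24  0.2   0.42]
25 fin 0.0 0.0 [-0.23  0.18 -0.    2.23  0.62  0.46  0.36]
25 over 0.0 0.0 [-0.23  0.13  0.    2.17  0.52  0.54  0.48]
30 grasp 0.1 0.0 [ 0.76  0.49 -0.39  2.31 -1.49  0.2  -2.46]
30 pre 0.0 0.0 [ 0.59  0.31  0.    2.28 -1.09  0.49 -2.8 ]
30 mid 0.0 0.0 [ 0.77  0.33 -0.76  2.45  2.    0.2  -0.34]
30 fin 0.0 0.0 [-0.28  0.17  0.    2.3   0.92  0.41  0.03]
30 over 0.0 0.0 [-0.28  0.12  0.    2.23  0.75  0.49  0.22]
35 grasp 0.0 0.0 [ 1.22  0.72 -1.06  2.35  2.03  0.2   0.37]
35 pre 0.0 0.0 [ 0.66  0.33  0.    2.34 -1.34  0.54 -2.48]
35 mid 8.3 1.7 [ 0.69  0.31 -0.64  2.47  2.53  0.2  -0.85]
35 fin 0.0 0.0 [-0.33  0.17 -0.    2.36  1.26  0.42 -0.34]
35 over 0.0 0.0 [-0.33  0.12  0.    2.3   1.04  0.47 -0.1 ]
40 grasp 0.1 0.0 [ 1.23  0.73 -1.    2.39  2.81  0.2  -0.36]
40 pre 0.1 0.0 [ 0.22  0.47  0.8   2.4  -1.49  1.01 -2.15]
40 mid 19.4 4.4 [ 0.51  0.28 -0.38  2.47  3.15  0.2  -1.45]
40 fin 0.0 0.0 [-0.39  0.19  0.    2.42  1.56  0.48 -0.69]
40 over 0.0 0.0 [-0.38  0.13 -0.    2.36  1.33  0.49 -0.43]
```

```bash
cat > emu.py <<'E'
from kin import *
np.set_printoptions(precision=2,suppress=True)
def go(q,x,R,n,show=True,lim=None):
    X0,R0=fk(q,PP,SG); w=(R*R0.inv()).as_rotvec(); out=[]
    for i in range(1,n+1):
        g=X0+(np.array(x)-X0)*i/n; A=Ro.from_rotvec(w*i/n)*R0
        def f(p):
            X,B=fk(p,PP,SG); return np.r_[(X-g)*10,3*(B*A.inv()).as_rotvec(),.02*(p-q)]
        q=least_squares(f,np.clip(q,LO+1e-4,HI-1e-4),bounds=(LO,HI),max_nfev=30).x
        X,B=fk(q,PP,SG); out.append(np.linalg.norm(X-g))
    if show: print("err mm %.1f max %.1f ang %.1f"%(out[-1]*1e3,max(out)*1e3,np.degrees((B*A.inv()).magnitude())),q,X)
    return q
def down(yaw):  # tool down, y axis azimuth yaw (deg)
    a=np.radians(yaw); y=np.array([np.cos(a),np.sin(a),0]); z=np.array([0,0,-1.]); return Ro.from_matrix(np.c_[np.cross(y,z),y,z])
if __name__=="__main__":
    g,R=tgt(P[2],P[3],np.radians(45),back=.10)
    q=np.array(D[0][0]); q=go(q,g+[0,0,.05],R,20)
    print("recover from now"); q=np.array(D[3][0])
    for way in ([(.5,.1,.45)],[(.6,.1,.45)],[(.5,.3,.4)],[(.3,.5,.35)]):
        p=q
        for x in way: p=go(p,x,down(90),12)
        for az in (0,):
            g2,R2=tgt(P[2],P[3],np.radians(30),.218); p=go(p,g2+[-.02,.0,.1],R2,10); p=go(p,g2,R2,6)
            for k in range(1,7):
                f=k/6; g3,R3=tgt(P[2]+f*(np.radians(-206.2)-P[2]),P[3]*(1-f),np.radians(30),.218); p=go(p,g3,R3,3,k in(3,6))
E
python3 emu.py
```

```text
err mm 68.5 max 68.5 ang 10.4 [-1.   -0.24  1.35  2.43 -0.66  0.2   2.89] [ 0.43 -0.14  0.26]
recover from now
err mm 0.0 max 0.0 ang 0.0 [-0.75  0.3   0.79  1.3  -0.21  1.62  1.59] [0.5  0.1  0.45]
err mm 0.0 max 0.1 ang 0.0 [ 1.02  0.3  -0.64  2.23 -0.59  0.36  2.89] [ 0.5  -0.15  0.19]
err mm 9.8 max 9.8 ang 3.4 [ 0.91  0.51 -0.6   2.25 -0.56  0.17  2.89] [ 0.52 -0.15  0.1 ]
err mm 9.9 max 9.9 ang 3.1 [-0.1   0.24  0.33  2.39 -1.22  0.17  2.89] [ 0.49 -0.08  0.15]
err mm 0.0 max 0.0 ang 0.0 [-1.26  0.41  1.35  2.3  -0.66  0.31  1.68] [0.5 0.  0.2]
err mm 0.0 max 0.0 ang 0.0 [-0.65  0.53  0.99  1.03 -0.45  1.77  1.76] [0.6  0.1  0.45]
err mm 0.0 max 0.1 ang 0.0 [ 1.02  0.3  -0.64  2.23 -0.59  0.36  2.89] [ 0.5  -0.15  0.19]
err mm 9.8 max 9.8 ang 3.4 [ 0.91  0.51 -0.6   2.25 -0.56  0.17  2.89] [ 0.52 -0.15  0.1 ]
err mm 9.9 max 9.9 ang 3.1 [-0.1   0.24  0.33  2.39 -1.22  0.17  2.89] [ 0.49 -0.08  0.15]
err mm 0.0 max 0.0 ang 0.0 [-1.26  0.41  1.35  2.3  -0.66  0.31  1.68] [0.5 0.  0.2]
err mm 0.0 max 0.0 ang 0.0 [-0.89  0.4   0.54  1.25 -0.2   1.54  1.2 ] [0.5 0.3 0.4]
err mm 0.0 max 0.1 ang 0.0 [ 1.02  0.3  -0.64  2.23 -0.59  0.36  2.89] [ 0.5  -0.15  0.19]
err mm 9.8 max 9.8 ang 3.4 [ 0.91  0.51 -0.6   2.25 -0.56  0.17  2.89] [ 0.52 -0.15  0.1 ]
err mm 9.9 max 9.9 ang 3.1 [-0.1   0.24  0.33  2.39 -1.22  0.17  2.89] [ 0.49 -0.08  0.15]
err mm 0.0 max 0.0 ang 0.0 [-1.26  0.41  1.35  2.3  -0.66  0.31  1.68] [0.5 0.  0.2]
err mm 0.0 max 0.0 ang 0.0 [-0.98  0.38 -0.15  1.38  0.06  1.39  0.45] [0.3  0.5  0.35]
err mm 0.0 max 0.0 ang 0.0 [ 1.02  0.3  -0.64  2.23 -0.59  0.36  2.89] [ 0.5  -0.15  0.19]
err mm 9.8 max 9.8 ang 3.4 [ 0.91  0.51 -0.6   2.25 -0.56  0.17  2.89] [ 0.52 -0.15  0.1 ]
err mm 9.9 max 9.9 ang 3.1 [-0.1   0.24  0.33  2.39 -1.22  0.17  2.89] [ 0.49 -0.08  0.15]
err mm 0.0 max 0.0 ang 0.0 [-1.26  0.41  1.35  2.3  -0.66  0.31  1.68] [0.5 0.  0.2]
```

```bash
cat > t2.py <<'E'
from emu import *
F=Ro.from_euler('z',np.pi)
pf=np.radians(-206.2)
for L in (25,30,35):
  for mode in ("swingfirst","both","raisefirst"):
    l=np.radians(L); print("==",L,mode)
    p=go(np.array(D[3][0]),(.5,.1,.45),down(90),8,False); p=go(p,(.5,.05,.45),down(0),8,False);p=go(p,(.5,0,.42),down(-70),8,mode=="both")
    g,R=tgt(P[2],P[3],l,.218); R=R*F; p=go(p,g+[-.02,.0,.1],R,10,mode=="both"); p=go(p,g,R,6)
    ab={"swingfirst":[(1,0),(1,1)],"both":[(1,1)],"raisefirst":[(0,1),(1,1)]}[mode]; c=np.zeros(2)
    for e in ab:
        s=np.array(c)
        for k in range(1,13):
            c=s+(np.array(e)-s)*k/12
            g3,R3=tgt(P[2]+c[0]*(pf-P[2]),P[3]+c[1]*(-.12-P[3]),l,.218); p=go(p,g3,R3*F,1,k in (4,8,12))
E
python3 t2.py
```

```text
== 25 swingfirst
err mm 0.0 max 0.0 ang 0.0 [-0.09  0.6   0.88  2.25 -1.4   0.83  0.62] [ 0.52 -0.15  0.09]
err mm 2.8 max 2.8 ang 1.0 [-0.46  0.77  1.35  2.35 -1.52  1.04  0.4 ] [ 0.51 -0.1   0.09]
err mm 6.6 max 6.6 ang 2.3 [-0.73  0.74  1.35  2.35 -1.52  0.8  -0.08] [ 0.51 -0.06  0.09]
err mm 0.2 max 0.2 ang 0.1 [-0.94  0.8   1.35  2.33 -1.52  0.65 -0.57] [ 0.52 -0.01  0.09]
err mm 0.0 max 0.0 ang 0.0 [-1.04  0.65  1.35  2.32 -1.27  0.52 -0.81] [ 0.51 -0.    0.13]
err mm 0.0 max 0.0 ang 0.0 [-1.15  0.49  1.35  2.27 -0.85  0.45 -1.23] [0.5  0.   0.18]
err mm 0.0 max 0.0 ang 0.0 [-1.24  0.36  1.35  2.18 -0.41  0.49 -1.67] [0.5  0.   0.23]
== 25 both
err mm 0.0 max 0.0 ang 0.0 [-0.82  0.44  1.35  1.41 -0.43  1.63 -0.73] [ 0.5  -0.    0.42]
err mm 0.0 max 0.0 ang 0.0 [-0.23  0.41  1.02  2.16 -1.06  0.87  0.27] [ 0.5  -0.15  0.19]
err mm 0.0 max 0.0 ang 0.0 [-0.09  0.6   0.88  2.25 -1.4   0.83  0.62] [ 0.52 -0.15  0.09]
err mm 0.0 max 0.0 ang 0.0 [-0.39  0.44  1.01  2.36 -1.4   0.62  0.24] [ 0.49 -0.11  0.13]
err mm 0.0 max 0.0 ang 0.0 [-0.94  0.41  1.35  2.34 -1.13  0.51 -0.49] [ 0.48
[... 3770 characters left out ...]
3  1.35  2.33 -0.12  0.2  -2.02] [0.5  0.   0.23]
== 35 raisefirst
err mm 5.2 max 5.2 ang 1.6 [-0.12  0.88  1.35  2.34 -1.52  1.46  0.94] [ 0.52 -0.15  0.09]
err mm 0.0 max 0.0 ang 0.0 [-0.13  0.75  1.35  2.34 -1.46  1.37  0.9 ] [ 0.5  -0.16  0.13]
err mm 0.0 max 0.0 ang 0.0 [-0.17  0.6   1.35  2.29 -1.35  1.27  0.76] [ 0.49 -0.16  0.18]
err mm 0.0 max 0.0 ang 0.0 [-0.25  0.47  1.35  2.21 -1.23  1.19  0.57] [ 0.49 -0.16  0.23]
err mm 0.0 max 0.0 ang 0.0 [-0.69  0.25  1.35  2.36 -1.31  0.66  0.19] [ 0.48 -0.11  0.23]
err mm 0.7 max 0.7 ang 0.1 [-1.18  0.17  1.35  2.41 -1.08  0.17 -0.61] [ 0.48 -0.05  0.23]
err mm 0.0 max 0.0 ang 0.0 [-1.36  0.33  1.35  2.33 -0.12  0.2  -2.03] [0.5  0.   0.23]
```

```bash
python3 - <<'E'
from emu import *
np.set_printoptions(precision=4,suppress=True)
step(np.array([.5,.1,.45]),down(90),8)
E
```

```text
8 rows of shift [0.0741 0.26   0.2166] turn [-0.0027  0.0262 -0.0124] total [0.593 2.08  1.733] [-0.0213  0.2096 -0.0994]
```

Call:
{"method": "arm_command", "body": {"series": [{"gripper":0.8,"x":0.074,"y":0.26,"z":0.217,"wx":-0.0027,"wy":0.0262,"wz":-0.0124},{"gripper":0.8,"x":0.074,"y":0.26,"z":0.217,"wx":-0.0027,"wy":0.0262,"wz":-0.0124},{"gripper":0.8,"x":0.074,"y":0.26,"z":0.217,"wx":-0.0027,"wy":0.0262,"wz":-0.0124},{"gripper":0.8,"x":0.074,"y":0.26,"z":0.217,"wx":-0.0027,"wy":0.0262,"wz":-0.0124},{"gripper":0.8,"x":0.074,"y":0.26,"z":0.217,"wx":-0.0027,"wy":0.0262,"wz":-0.0124},{"gripper":0.8,"x":0.074,"y":0.26,"z":0.217,"wx":-0.0027,"wy":0.0262,"wz":-0.0124},{"gripper":0.8,"x":0.074,"y":0.26,"z":0.217,"wx":-0.0027,"wy":0.0262,"wz":-0.0124},{"gripper":0.8,"x":0.074,"y":0.26,"z":0.217,"wx":-0.0027,"wy":0.0262,"wz":-0.0124}]}}

```text
time_s: 6.25
tool_pos: [0.4947, 0.0793, 0.4377]
tcp_rot: [-0.057, 3.059, 0.013]
wrist_force: [1.3, -0.8, -0.4]
opening: 0.802
grasp_force: 0.0
```

Call:
{"method": "arm_command", "body": {"series": [{"gripper":0.8,"x":0,"y":-0.05,"z":-0.015,"wx":0,"wy":0,"wz":-0.0444},{"gripper":0.8,"x":0,"y":-0.05,"z":-0.015,"wx":0,"wy":0,"wz":-0.0444},{"gripper":0.8,"x":0,"y":-0.05,"z":-0.015,"wx":0,"wy":0,"wz":-0.0444},{"gripper":0.8,"x":0,"y":-0.05,"z":-0.015,"wx":0,"wy":0,"wz":-0.0444},{"gripper":0.8,"x":0,"y":-0.05,"z":-0.015,"wx":0,"wy":0,"wz":-0.0444},{"gripper":0.8,"x":0,"y":-0.05,"z":-0.015,"wx":0,"wy":0,"wz":-0.0444},{"gripper":0.8,"x":0,"y":-0.05,"z":-0.015,"wx":0,"wy":0,"wz":-0.0444},{"gripper":0.8,"x":0,"y":-0.05,"z":-0.015,"wx":0,"wy":0,"wz":-0.0444},{"gripper":0.8,"x":0,"y":-0.05,"z":-0.015,"wx":0,"wy":0,"wz":-0.0444},{"gripper":0.8,"x":0,"y":-0.05,"z":-0.015,"wx":0,"wy":0,"wz":-0.0444}]}}

```text
time_s: 7.25
tool_pos: [0.4945, 0.028, 0.4212]
tcp_rot: [1.931, 2.383, -0.075]
wrist_force: [-0.1, 0.6, -0.4]
opening: 0.802
grasp_force: 0.0
```

```bash
python3 - <<'E'
from emu import *
s=read_state();print(s["tool_pos"],s["tcp_rot"],s["joints"].round(2),s["time_s"])
F=Ro.from_euler('z',np.pi)
p=s["joints"];p=go(p,(.5,0,.42),down(-70),10)
g,R=tgt(P[2],P[3],np.radians(27),.218);R=R*F; p=go(p,g+[-.02,.0,.1],R,10); p=go(p,g,R,6)
E
```

```text
[0.49 0.03 0.42] [ 1.93  2.38 -0.07] [-0.75  0.24  0.79  1.48 -0.09  1.46  0.24] 7.25
err mm 0.0 max 0.0 ang 0.0 [-0.76  0.37  1.15  1.41 -0.33  1.58 -0.85] [ 0.5  -0.    0.42]
err mm 0.0 max 0.0 ang 0.0 [-0.12  0.36  0.87  2.18 -1.07  0.8   0.29] [ 0.5  -0.15  0.19]
err mm 0.0 max 0.0 ang 0.0 [ 0.    0.56  0.74  2.27 -1.45  0.76  0.67] [ 0.52 -0.15  0.09]
```

```bash
python3 - <<'E'
from emu import *
np.set_printoptions(precision=4,suppress=True)
F=Ro.from_euler('z',np.pi); s=read_state()
g,R=tgt(P[2],P[3],np.radians(27),.218);R=R*F; p=s["joints"]
p=go(p,(.45,-.02,.27),R,12);p=go(p,g+[-.03,-.01,.09],R,6); p=go(p,g,R,6)
print(g,R.as_rotvec());step(np.array([.45,-.02,.27]),R,12)
E
```

```text
err mm 0.0 max 0.0 ang 0.0 [-0.7646 -0.0006  0.9814  2.2214 -0.4897  0.5793 -0.6315] [ 0.45 -0.02  0.27]
err mm 0.0 max 0.0 ang 0.0 [-0.0674  0.3696  0.8476  2.2035 -1.0996  0.7966  0.351 ] [ 0.4877 -0.1597  0.1772]
err mm 0.0 max 0.0 ang 0.0 [ 0.0078  0.5561  0.7276  2.2748 -1.4477  0.7548  0.6718] [ 0.5177 -0.1497  0.0872]
[ 0.5177 -0.1497  0.0872] [-2.9334 -0.5162 -0.7043]
12 rows of shift [-0.0371 -0.04   -0.126 ] turn [ 0.0142 -0.0076 -0.0368] total [-0.445 -0.48  -1.512] [ 0.1708 -0.0915 -0.4421]
```

Call:
{"method": "arm_command", "body": {"series": [{"gripper":0.8,"x":-0.037,"y":-0.04,"z":-0.126,"wx":0.0142,"wy":-0.0076,"wz":-0.0368},{"gripper":0.8,"x":-0.037,"y":-0.04,"z":-0.126,"wx":0.0142,"wy":-0.0076,"wz":-0.0368},{"gripper":0.8,"x":-0.037,"y":-0.04,"z":-0.126,"wx":0.0142,"wy":-0.0076,"wz":-0.0368},{"gripper":0.8,"x":-0.037,"y":-0.04,"z":-0.126,"wx":0.0142,"wy":-0.0076,"wz":-0.0368},{"gripper":0.8,"x":-0.037,"y":-0.04,"z":-0.126,"wx":0.0142,"wy":-0.0076,"wz":-0.0368},{"gripper":0.8,"x":-0.037,"y":-0.04,"z":-0.126,"wx":0.0142,"wy":-0.0076,"wz":-0.0368},{"gripper":0.8,"x":-0.037,"y":-0.04,"z":-0.126,"wx":0.0142,"wy":-0.0076,"wz":-0.0368},{"gripper":0.8,"x":-0.037,"y":-0.04,"z":-0.126,"wx":0.0142,"wy":-0.0076,"wz":-0.0368},{"gripper":0.8,"x":-0.037,"y":-0.04,"z":-0.126,"wx":0.0142,"wy":-0.0076,"wz":-0.0368},{"gripper":0.8,"x":-0.037,"y":-0.04,"z":-0.126,"wx":0.0142,"wy":-0.0076,"wz":-0.0368}]}}

```text
time_s: 8.25
tool_pos: [0.4571, -0.0118, 0.2948]
tcp_rot: [-2.896, -0.891, -0.6]
wrist_force: [-0.2, 0.0, 0.6]
opening: 0.798
grasp_force: 0.0
```

```bash
cat > nx.py <<'E'
from emu import *
import sys
np.set_printoptions(precision=4,suppress=True)
F=Ro.from_euler('z',np.pi)
def nxt(g,R,n):
    s=read_state(); print(s["tool_pos"],s["joints"].round(2),s["time_s"].__round__(2),s["wrist_force"].round(1),"grip",round(s["opening"],3),round(float(s["grasp_force"]),1))
    go(s["joints"],g,R,n); step(np.array(g),R,n,s)
E
python3 - <<'E'
from nx import *
g,R=tgt(P[2],P[3],np.radians(27),.218);R=R*F
nxt(g+[-.03,-.01,.09],R,8)
E
```

```text
[ 0.4571 -0.0118  0.2948] [-0.81  0.02  0.97  2.1  -0.35  0.73 -0.59] 8.25 [-0.2  0.   0.6] grip 0.798 0.0
err mm 0.0 max 0.0 ang 0.0 [-0.0687  0.3702  0.8499  2.2034 -1.1002  0.7978  0.3518] [ 0.4877 -0.1597  0.1772]
8 rows of shift [ 0.0382 -0.1849 -0.147 ] turn [ 0.0037 -0.0018 -0.0093] total [ 0.306 -1.479 -1.176] [ 0.0295 -0.0142 -0.0744]
```

Call:
{"method": "arm_command", "body": {"series": [{"gripper":0.8,"x":0.03,"y":-0.18,"z":-0.13,"wx":0.0037,"wy":-0.0018,"wz":-0.0093},{"gripper":0.8,"x":0.03,"y":-0.18,"z":-0.13,"wx":0.0037,"wy":-0.0018,"wz":-0.0093},{"gripper":0.8,"x":0.03,"y":-0.18,"z":-0.13,"wx":0.0037,"wy":-0.0018,"wz":-0.0093},{"gripper":0.8,"x":0.03,"y":-0.18,"z":-0.13,"wx":0.0037,"wy":-0.0018,"wz":-0.0093},{"gripper":0.8,"x":0.03,"y":-0.18,"z":-0.13,"wx":0.0037,"wy":-0.0018,"wz":-0.0093},{"gripper":0.8,"x":0.03,"y":-0.18,"z":-0.13,"wx":0.0037,"wy":-0.0018,"wz":-0.0093},{"gripper":0.8,"x":0.03,"y":-0.18,"z":-0.13,"wx":0.0037,"wy":-0.0018,"wz":-0.0093},{"gripper":0.8,"x":0.03,"y":-0.18,"z":-0.13,"wx":0.0037,"wy":-0.0018,"wz":-0.0093},{"gripper":0.8,"x":0,"y":0,"z":0,"wx":0,"wy":0,"wz":0},{"gripper":0.8,"x":0,"y":0,"z":0,"wx":0,"wy":0,"wz":0}]}}

```text
time_s: 9.25
tool_pos: [0.481, -0.155, 0.1909]
tcp_rot: [-2.931, -0.524, -0.701]
wrist_force: [-0.6, 0.6, -0.5]
opening: 0.8
grasp_force: 0.0
```

```bash
python3 - <<'E'
from nx import *
g,R=tgt(P[2],P[3],np.radians(27),.218);R=R*F
nxt(g,R,6)
f=grab_frame("scene"); cv2.imwrite("pics/s2.png",cv2.resize(f["color"][120:320,180:380,::-1],(600,600),interpolation=cv2.INTER_CUBIC))
E
```

```text
[ 0.481  -0.155   0.1909] [-0.14  0.36  0.87  2.2  -1.09  0.77  0.29] 9.25 [-0.6  0.6 -0.5] grip 0.8 0.0
err mm 0.0 max 0.0 ang 0.0 [ 0.0002  0.5601  0.7415  2.2748 -1.4486  0.7641  0.6738] [ 0.5177 -0.1497  0.0872]
6 rows of shift [ 0.0612  0.0089 -0.1729] turn [-0.     -0.0001 -0.0003] total [ 0.367  0.053 -1.037] [-0.     -0.0005 -0.0018]
```

View pics/s2.png

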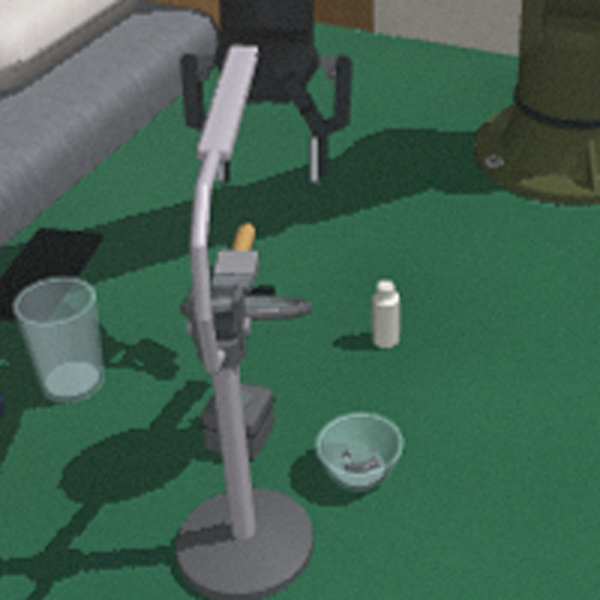

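The open fingers (crop 222 and 316) straddle the line of the bar, with the black handle at about (262,290) between and below them. I'll descend and close.

Call:
{"method": "arm_command", "body": {"series": [{"gripper":0.8,"x":0.06,"y":0.009,"z":-0.173,"wx":0,"wy":0,"wz":0},{"gripper":0.8,"x":0.06,"y":0.009,"z":-0.173,"wx":0,"wy":0,"wz":0},{"gripper":0.8,"x":0.06,"y":0.009,"z":-0.173,"wx":0,"wy":0,"wz":0},{"gripper":0.8,"x":0.06,"y":0.009,"z":-0.173,"wx":0,"wy":0,"wz":0},{"gripper":0.8,"x":0.06,"y":0.009,"z":-0.173,"wx":0,"wy":0,"wz":0},{"gripper":0.8,"x":0.06,"y":0.009,"z":-0.173,"wx":0,"wy":0,"wz":0},{"gripper":0.8,"x":0,"y":0,"z":0,"wx":0,"wy":0,"wz":0},{"gripper":0.8,"x":0,"y":0,"z":0,"wx":0,"wy":0,"wz":0}]}}

```text
time_s: 10.1
tool_pos: [0.5177, -0.1488, 0.0882]
tcp_rot: [-2.93, -0.529, -0.705]
wrist_force: [-0.1, 0.1, 0.9]
opening: 0.8
grasp_force: 0.0
```

```bash
python3 - <<'E'
from nx import *
g,R=tgt(P[2],P[3],np.radians(27),.218);R=R*F
nxt(g,R,1)
for c in ("scene","top"):
    f=grab_frame(c); a=f["color"][120:320,180:380,::-1] if c=="scene" else f["color"][140:240,310:410,::-1]
    cv2.imwrite(f"pics/g_{c}.png",cv2.resize(a,(400,400),interpolation=cv2.INTER_CUBIC))
cv2.imwrite("pics/g.png",np.hstack([cv2.imread("pics/g_scene.png"),cv2.imread("pics/g_top.png")]))
E
```

```text
[ 0.5177 -0.1488  0.0882] [-0.    0.57  0.69  2.26 -1.5   0.72  0.67] 10.1 [-0.1  0.1  0.9] grip 0.8 0.0
err mm 0.0 max 0.0 ang 0.0 [ 0.0236  0.5483  0.6992  2.2749 -1.4458  0.7363  0.6678] [ 0.5177 -0.1497  0.0872]
1 rows of shift [-0.0002 -0.0087 -0.0108] turn [ 0.0002  0.0004 -0.0027] total [-0.    -0.009 -0.011] [ 0.0002  0.0004 -0.0027]
```

View pics/g.png

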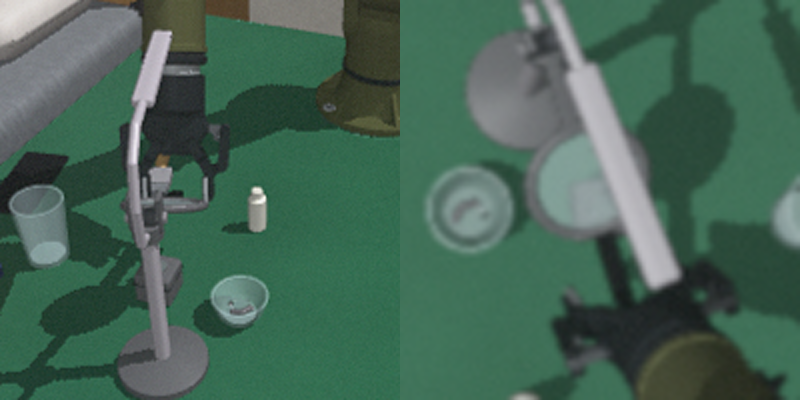

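Call:
{"method": "arm_command", "body": {"series": [{"gripper":0.1,"x":0,"y":0,"z":0,"wx":0,"wy":0,"wz":0},{"gripper":0.1,"x":0,"y":0,"z":0,"wx":0,"wy":0,"wz":0},{"gripper":0.1,"x":0,"y":0,"z":0,"wx":0,"wy":0,"wz":0},{"gripper":0.1,"x":0,"y":0,"z":0,"wx":0,"wy":0,"wz":0},{"gripper":0.1,"x":0,"y":0,"z":0,"wx":0,"wy":0,"wz":0},{"gripper":0.1,"x":0,"y":0,"z":0,"wx":0,"wy":0,"wz":0}], "force": 40}}

```text
time_s: 10.8
tool_pos: [0.5179, -0.1501, 0.0878]
tcp_rot: [-2.931, -0.526, -0.706]
wrist_force: [0.7, -0.3, 0.2]
opening: 0.183
grasp_force: 41.8
```

```bash
python3 - <<'E'
from nx import *
pf=np.radians(-206.2)
s=read_state(); p=s["joints"]; print(p.round(2),s["torque"])
t0=P[3]
for t,ps,L in ((.3,P[2],27),(.15,P[2],27),(.15,(P[2]+pf)/2,27),(.15,pf,27),(0,pf,28),(-.12,pf,30)):
    g,R=tgt(ps,t,np.radians(L),.218); p=go(p,g,R*F,6)
g,R=tgt(P[2],.15,np.radians(27),.218); step(g,R*F,10)
E
```

```text
[-0.    0.57  0.69  2.26 -1.5   0.72  0.68] [-0.0888  0.2164 -0.2507]
err mm 0.0 max 0.0 ang 0.0 [-0.0059  0.4371  0.771   2.2467 -1.2393  0.758   0.4939] [ 0.4955 -0.1578  0.1386]
err mm 0.0 max 0.0 ang 0.0 [-0.0443  0.3772  0.8189  2.2113 -1.1183  0.7828  0.3715] [ 0.4886 -0.1602  0.1705]
err mm 0.0 max 0.0 ang 0.0 [-0.5499  0.2649  0.9141  2.3801 -1.2265  0.3574 -0.1952] [ 0.4765 -0.0783  0.1705]
err mm 0.0 max 0.0 ang 0.0 [-1.1523  0.5182  1.35    2.3048 -0.999   0.405  -1.0973] [0.4974 0.0018 0.1705]
err mm 0.0 max 0.0 ang 0.0 [-1.2323  0.4151  1.35    2.2735 -0.6345  0.3649 -1.4677] [0.4955 0.0027 0.2032]
err mm 0.0 max 0.0 ang 0.0 [-1.3063  0.3345  1.35    2.2554 -0.2999  0.3404 -1.8108] [0.4974 0.0018 0.2296]
10 rows of shift [-0.0293 -0.0102  0.0827] turn [ 0.      0.0001 -0.0002] total [-0.293 -0.102  0.827] [ 0.0004  0.0006 -0.0021]
```

Call:
{"method": "arm_command", "body": {"series": [{"gripper":0.1,"x":-0.05,"y":-0.019,"z":0.095,"wx":0,"wy":0,"wz":0},{"gripper":0.1,"x":-0.05,"y":-0.018,"z":0.1,"wx":0,"wy":0,"wz":0},{"gripper":0.1,"x":-0.045,"y":-0.016,"z":0.1,"wx":0,"wy":0,"wz":0},{"gripper":0.1,"x":-0.042,"y":-0.014,"z":0.105,"wx":0,"wy":0,"wz":0},{"gripper":0.1,"x":-0.037,"y":-0.013,"z":0.108,"wx":0,"wy":0,"wz":0},{"gripper":0.1,"x":-0.028,"y":-0.01,"z":0.106,"wx":0,"wy":0,"wz":0},{"gripper":0.1,"x":-0.023,"y":-0.008,"z":0.106,"wx":0,"wy":0,"wz":0},{"gripper":0.1,"x":-0.018,"y":-0.006,"z":0.107,"wx":0,"wy":0,"wz":0},{"gripper":0.1,"x":0,"y":0,"z":0,"wx":0,"wy":0,"wz":0}]}}

```text
time_s: 11.7
tool_pos: [0.4887, -0.1605, 0.1712]
tcp_rot: [-2.931, -0.528, -0.708]
wrist_force: [2.2, -0.0, -2.9]
opening: 0.181
grasp_force: 40.5
```

```bash
python3 - <<'E'
from nx import *
s=read_state();print(s["tool_pos"],s["joints"].round(2),s["wrist_force"].round(1),s["torque"].round(1),s["opening"],s["time_s"])
pf=np.radians(-206.2); p=s["joints"]
X=s["tool_pos"];A=Ro.from_rotvec(s["tcp_rot"])
a=None
for k in range(1,11):
    g,R=tgt(P[2]+(pf-P[2])*k/10,.15,np.radians(27),.218); R=R*F
    p=go(p,g,R,1,k%5==0); print(k,((g-X)/.1).round(3),((R*A.inv()).as_rotvec()/np.pi).round(4)); X,A=g,R
E
```

```text
[ 0.4887 -0.1605  0.1712] [-0.08  0.4   0.81  2.21 -1.16  0.75  0.38] [ 2.2 -0.  -2.9] [-0.3  0.4 -0.4] 0.18121730093810315 11.7
1 [-0.051  0.161 -0.007] [ 0.0007  0.0009 -0.0279]
2 [-0.038  0.162  0.   ] [-0.     -0.     -0.0256]
3 [-0.024  0.165  0.   ] [ 0.     -0.     -0.0256]
4 [-0.011  0.166  0.   ] [ 0.      0.     -0.0256]
err mm 0.0 max 0.0 ang 0.0 [-0.5573  0.2677  0.9258  2.38   -1.2307  0.3627 -0.1898] [ 0.4765 -0.0783  0.1705]
5 [0.002 0.167 0.   ] [ 0.     -0.     -0.0256]
6 [0.016 0.166 0.   ] [ 0.      0.     -0.0256]
7 [0.029 0.164 0.   ] [ 0.     -0.     -0.0256]
8 [0.042 0.161 0.   ] [ 0.     -0.     -0.0256]
9 [0.055 0.157 0.   ] [ 0.      0.     -0.0256]
err mm 0.0 max 0.0 ang 0.0 [-1.1523  0.5182  1.35    2.3048 -0.9991  0.4049 -1.0972] [0.4974 0.0018 0.1705]
10 [0.068 0.152 0.   ] [ 0.     -0.     -0.0256]
```

Call:
{"method": "arm_command", "body": {"series": [{"gripper":0.1,"x":-0.025,"y":0.08,"z":0,"wx":0,"wy":0,"wz":-0.0133},{"gripper":0.1,"x":-0.023,"y":0.08,"z":0,"wx":0,"wy":0,"wz":-0.0128},{"gripper":0.1,"x":-0.02,"y":0.081,"z":0,"wx":0,"wy":0,"wz":-0.0128},{"gripper":0.1,"x":-0.018,"y":0.081,"z":0,"wx":0,"wy":0,"wz":-0.0128},{"gripper":0.1,"x":-0.014,"y":0.082,"z":0,"wx":0,"wy":0,"wz":-0.0128},{"gripper":0.1,"x":-0.01,"y":0.083,"z":0,"wx":0,"wy":0,"wz":-0.0128},{"gripper":0.1,"x":-0.007,"y":0.083,"z":0,"wx":0,"wy":0,"wz":-0.0128},{"gripper":0.1,"x":-0.004,"y":0.083,"z":0,"wx":0,"wy":0,"wz":-0.0128},{"gripper":0.1,"x":0,"y":0.083,"z":0,"wx":0,"wy":0,"wz":-0.0128},{"gripper":0.1,"x":0.002,"y":0.084,"z":0,"wx":0,"wy":0,"wz":-0.0128}]}}

```text
time_s: 12.7
tool_pos: [0.4767, -0.0785, 0.1703]
tcp_rot: [3.039, -0.076, 0.732]
wrist_force: [3.8, -2.0, -3.0]
opening: 0.181
grasp_force: 40.5
```

```bash
python3 - <<'E'
from nx import *
s=read_state();print(s["tool_pos"],s["joints"].round(2),s["wrist_force"].round(1),s["torque"].round(1),s["opening"],s["time_s"])
g,R=tgt((P[2]+np.radians(-206.2))/2,.15,np.radians(27),.218); step(g,R*F,1)
E
```

```text
[ 0.4767 -0.0785  0.1703] [-0.56  0.29  0.9   2.38 -1.29  0.34 -0.16] [ 3.8 -2.  -3. ] [-0.3 -0.  -0.2] 0.18094153957630224 12.7
1 rows of shift [-0.0021  0.0018  0.0021] turn [ 0.0009  0.0004 -0.0012] total [-0.002  0.002  0.002] [ 0.0009  0.0004 -0.0012]
```

Call:
{"method": "arm_command", "body": {"series": [{"gripper":0.1,"x":0.006,"y":0.083,"z":0,"wx":0,"wy":0,"wz":-0.0128},{"gripper":0.1,"x":0.01,"y":0.083,"z":0,"wx":0,"wy":0,"wz":-0.0128},{"gripper":0.1,"x":0.013,"y":0.082,"z":0,"wx":0,"wy":0,"wz":-0.0128},{"gripper":0.1,"x":0.016,"y":0.082,"z":0,"wx":0,"wy":0,"wz":-0.0128},{"gripper":0.1,"x":0.02,"y":0.081,"z":0,"wx":0,"wy":0,"wz":-0.0128},{"gripper":0.1,"x":0.022,"y":0.08,"z":0,"wx":0,"wy":0,"wz":-0.0128},{"gripper":0.1,"x":0.026,"y":0.079,"z":0,"wx":0,"wy":0,"wz":-0.0128},{"gripper":0.1,"x":0.029,"y":0.078,"z":0,"wx":0,"wy":0,"wz":-0.0128},{"gripper":0.1,"x":0.033,"y":0.076,"z":0,"wx":0,"wy":0,"wz":-0.0128},{"gripper":0.1,"x":0.035,"y":0.076,"z":0,"wx":0,"wy":0,"wz":-0.0128}]}}

```text
time_s: 13.7
tool_pos: [0.4976, 0.0013, 0.1702]
tcp_rot: [2.877, -0.662, 0.693]
wrist_force: [2.8, -4.4, -2.3]
opening: 0.176
grasp_force: 40.4
```

```bash
python3 - <<'E'
from nx import *
pf=np.radians(-206.2)
g,R=tgt(pf,.15,np.radians(27),.218); nxt(g,R*F,1)
g,R=tgt(pf,0,np.radians(28),.218); nxt(g,R*F,4)
g2,R2=tgt(pf,-.1,np.radians(30),.218); print((g2-g)/.1,(R2*R.inv()).as_rotvec()/np.pi); nxt(g2,R2*F,4)
E
```

```text
[0.4976 0.0013 0.1702] [-1.13  0.56  1.32  2.3  -1.04  0.4  -1.08] 13.7 [ 2.8 -4.4 -2.3] grip 0.176 40.4
err mm 0.0 max 0.0 ang 0.0 [-1.1523  0.5182  1.35    2.3047 -0.9988  0.405  -1.0975] [0.4974 0.0018 0.1705]
1 rows of shift [-0.0018  0.0048  0.0025] turn [ 0.0014  0.0001 -0.0014] total [-0.002  0.005  0.002] [ 0.0014  0.0001 -0.0014]
[0.4976 0.0013 0.1702] [-1.13  0.56  1.32  2.3  -1.04  0.4  -1.08] 13.7 [ 2.8 -4.4 -2.3] grip 0.176 40.4
err mm 0.0 max 0.0 ang 0.0 [-1.2323  0.4151  1.35    2.2735 -0.6346  0.3649 -1.4675] [0.4955 0.0027 0.2032]
4 rows of shift [-0.0053  0.0036  0.0825] turn [-0.0003 -0.0012 -0.0003] total [-0.021  0.014  0.33 ] [-0.0011 -0.0048 -0.0014]
[ 0.015  -0.0074  0.2209] [-0.0049 -0.01    0.    ]
[0.4976 0.0013 0.1702] [-1.13  0.56  1.32  2.3  -1.04  0.4  -1.08] 13.7 [ 2.8 -4.4 -2.3] grip 0.176 40.4
err mm 0.0 max 0.0 ang 0.0 [-1.2986  0.3467  1.35    2.2638 -0.3514  0.3316 -1.7605] [0.497  0.002  0.2253]
4 rows of shift [-0.0015  0.0017  0.1377] turn [-0.0015 -0.0037 -0.0003] total [-0.006  0.007  0.551] [-0.006  -0.0148 -0.0014]
```

Call:
{"method": "arm_command", "body": {"series": [{"gripper":0.1,"x":-0.01,"y":0.007,"z":0.066,"wx":-0.001,"wy":-0.002,"wz":0},{"gripper":0.1,"x":-0.008,"y":0.005,"z":0.066,"wx":-0.001,"wy":-0.002,"wz":0},{"gripper":0.1,"x":-0.004,"y":0.003,"z":0.066,"wx":-0.001,"wy":-0.002,"wz":0},{"gripper":0.1,"x":0,"y":0,"z":0.066,"wx":-0.001,"wy":-0.002,"wz":0},{"gripper":0.1,"x":0.001,"y":0,"z":0.066,"wx":-0.001,"wy":-0.002,"wz":0},{"gripper":0.1,"x":0.004,"y":-0.002,"z":0.074,"wx":-0.001,"wy":-0.002,"wz":0},{"gripper":0.1,"x":0.005,"y":-0.003,"z":0.074,"wx":0,"wy":-0.001,"wz":0},{"gripper":0.1,"x":0.006,"y":-0.003,"z":0.074,"wx":0,"wy":-0.001,"wz":0},{"gripper":0.1,"x":0,"y":0,"z":0,"wx":0,"wy":0,"wz":0},{"gripper":0.1,"x":0,"y":0,"z":0,"wx":0,"wy":0,"wz":0}]}}

```text
time_s: 14.7
tool_pos: [0.4964, 0.0022, 0.2251]
tcp_rot: [2.856, -0.655, 0.759]
wrist_force: [2.4, -1.5, -3.0]
opening: 0.177
grasp_force: 41.2
```

```bash
python3 - <<'E'
from nx import *
pf=np.radians(-206.2)
g,R=tgt(pf,-.1,np.radians(30),.218); nxt(g,R*F,1)
f=grab_frame("top"); g=grab_frame("scene")
a=cv2.resize(f["color"][140:240,280:380,::-1],(400,400),interpolation=cv2.INTER_CUBIC); b=cv2.resize(g["color"][130:330,180:380,::-1],(400,400),interpolation=cv2.INTER_CUBIC)
cv2.imwrite("pics/lev.png",np.hstack([b,a]))
E
```

```text
[0.4964 0.0022 0.2251] [-1.28  0.39  1.34  2.25 -0.43  0.35 -1.7 ] 14.7 [ 2.4 -1.5 -3. ] grip 0.177 41.2
err mm 0.0 max 0.0 ang 0.0 [-1.2987  0.3466  1.35    2.2638 -0.351   0.3316 -1.761 ] [0.497  0.002  0.2253]
1 rows of shift [ 0.006  -0.0022  0.0025] turn [-0.0006 -0.0012 -0.002 ] total [ 0.006 -0.002  0.003] [-0.0006 -0.0012 -0.002 ]
```

View pics/lev.png

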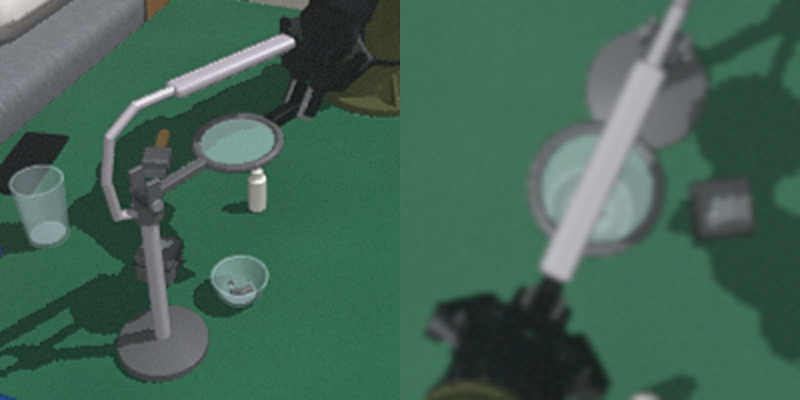

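Call:
{"method": "arm_command", "body": {"series": [{"gripper":0.55,"x":0,"y":0,"z":0,"wx":0,"wy":0,"wz":0},{"gripper":0.55,"x":0,"y":0,"z":0,"wx":0,"wy":0,"wz":0},{"gripper":0.55,"x":0,"y":0,"z":0,"wx":0,"wy":0,"wz":0},{"gripper":0.55,"x":0,"y":0,"z":0,"wx":0,"wy":0,"wz":0},{"gripper":0.55,"x":0,"y":0,"z":0,"wx":0,"wy":0,"wz":0},{"gripper":0.55,"x":0,"y":0,"z":0,"wx":0,"wy":0,"wz":0},{"gripper":0.55,"x":0,"y":0,"z":0,"wx":0,"wy":0,"wz":0},{"gripper":0.55,"x":0,"y":0,"z":0,"wx":0,"wy":0,"wz":0}]}}

```text
time_s: 15.6
tool_pos: [0.4969, 0.0025, 0.2256]
tcp_rot: [2.856, -0.655, 0.76]
wrist_force: [1.8, -0.2, -0.4]
opening: 0.547
grasp_force: 0.0
```

```bash
cat > meas.py <<'E'
from nx import *
def ring(f,p,r,dz):
    u=np.array([np.cos(p[2]),np.sin(p[2]),0]); v=np.array([-u[1],u[0],0]); a=np.linspace(0,2*np.pi,120)
    return np.array([proj(f,head(p,.12+r*np.cos(k),dz,r*np.sin(k))) for k in a])
def meas(save=None):
    s=read_state(); print(s["tool_pos"],s["time_s"],s["wrist_force"].round(1),s["opening"])
    fr={c:grab_frame(c) for c in ("scene","top")}; M={}
    for c in fr:
        for n in ("glass","lens","bar_end"):
            for d in outline_of(n,c)[:1]:
                v,w=np.nonzero(d["mask"]); print(c,n,round(d["conf"],2),w.min(),w.max(),v.min(),v.max(),len(w)); M[c,n]=d["mask"]
        for n in ("lens","grip","bar_end"):
            for d in look_for(n,c)[:1]: print(c,n,round(d["conf"],2),world(fr[c],d["at"]))
    def pred(f,p): # silhouette of the rim (hull of both faces)
        h=cv2.convexHull(np.r_[ring(f,p,.05,.005),ring(f,p,.05,-.005)].astype(np.float32))[:,0]
        m=cv2.moments(h); return np.array([m["m10"]/m["m00"],m["m01"]/m["m00"],h[:,0].min(),h[:,0].max(),h[:,1].min(),h[:,1].max()])
    if save:
        f=fr["scene"]; cv2.imwrite(save,cv2.resize(f["color"][170:230,260:340,::-1],(800,600),interpolation=cv2.INTER_CUBIC))
    for t in (-6,-3,0,3,6):
        p=[P[0],P[1],np.radians(-206.2),np.radians(t)]; print(t,"scene",pred(fr["scene"],p).round(1),"top",pred(fr["top"],p).round(1))
    np.savez("m.npz",s=fr["scene"]["color"],t=fr["top"]["color"])
E
python3 -c "
from meas import *
meas('pics/z1.png')"
```

```text
[0.4969 0.0025 0.2256] 15.6 [ 1.8 -0.2 -0.4] 0.5465697805872624
scene glass 0.56 280 317 199 217 575
scene lens 0.87 261 338 190 227 1362
scene bar_end 0.7 261 337 190 228 1292
scene lens 0.61 [ 0.5817 -0.0265  0.2112]
scene grip 0.97 [ 0.5795 -0.0317  0.2116]
scene bar_end 0.74 [ 0.6103 -0.0503  0.2199]
top glass 0.56 317 341 175 200 292
top lens 0.66 403 426 181 202 403
top bar_end 0.82 312 354 133 222 1359
top lens 0.56 [ 0.5698 -0.0335  0.2114]
top grip 0.58 [ 0.5734 -0.0313  0.2119]
top bar_end 0.85 [ 0.58   -0.0437  0.2168]
-6 scene [298.2 200.4 274.5 321.7 183.9 216.9] top [328.2 186.5 310.7 345.8 169.1 203.9]
-3 scene [298.4 202.7 274.9 321.8 186.8 218.6] top [328.1 186.8 310.7 345.5 169.4 204.3]
0 scene [298.5 205.  275.1 321.8 189.8 220.4] top [328.  187.1 310.7 345.3 169.8 204.5]
3 scene [298.5 207.4 275.3 321.8 192.7 222.2] top [327.9 187.2 310.7 345.2 170.  204.5]
6 scene [298.3 209.8 275.3 321.6 195.6 224.1] top [327.9 187.3 310.8 345.1 170.2 204.5]
```

View pics/z1.png

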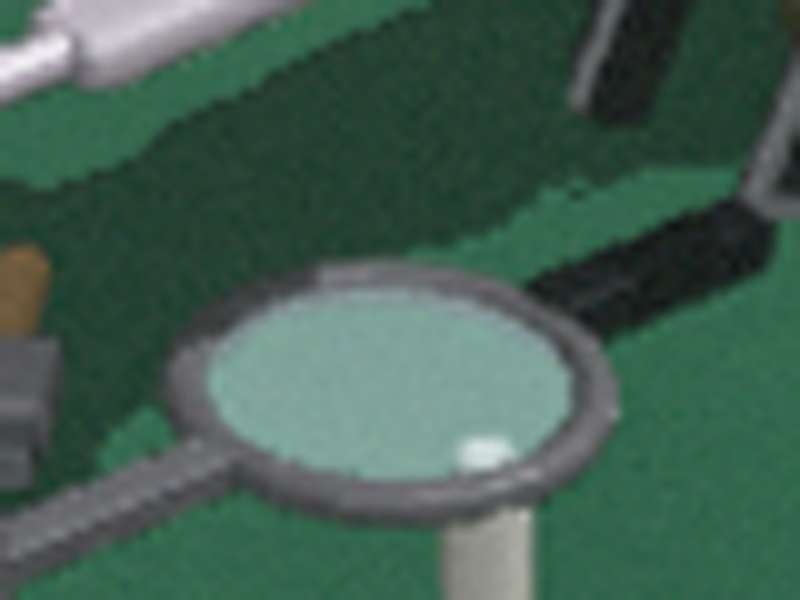

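Released, the lens rim spans crop x 165–617 and y 260–523. That puts its centre about 4° below level, so it sprang back about 9°. I'll re-grip and hold it higher before letting go.

```bash
python3 - <<'E'
from nx import *
pf=np.radians(-206.2); s=read_state(); p=s["joints"]; X=s["tool_pos"];A=Ro.from_rotvec(s["tcp_rot"])
for t,L in ((.066,29),(0,30),(-.08,31),(-.165,32)):
    g,R=tgt(pf,t,np.radians(L),.221); R=R*F; p=go(p,g,R,4); print(t,((g-X)/.1).round(3),((R*A.inv()).as_rotvec()/np.pi).round(4)); X,A=g,R
# bar check in scene
f=dict(np.load("m.npz"))["s"].astype(int); S=grab_frame("scene")
m=(f.min(2)>150)[120:200,240:345]; n,l,st,c=cv2.connectedComponentsWithStats(m.astype(np.uint8)); k=st[1:,4].argmax()+1; v,u=np.nonzero(l==k)
print("bar px",u.min()+240,u.max()+240,v.min()+120,v.max()+120)
for uu in (285,295,305,315): 
    w=v[u+240==uu]+120; print(uu,w.min() if len(w) else None,w.max() if len(w) else None)
for r in (.13,.16,.195):
    e=np.array([P[0]+r*np.cos(pf),P[1]+r*np.sin(pf)]); n=np.array([-np.sin(pf),np.cos(pf)])*.011
    print(r,[proj(S,[*(e+a*n),z]).round(1) for a in (1,-1) for z in (.319,.331)])
E
```

```text
err mm 0.0 max 0.0 ang 0.0 [-1.1643  0.37    1.1931  2.3202 -0.4769  0.2426 -1.6583] [0.4935 0.0037 0.1888]
0.066 [-0.034  0.012 -0.368] [ 0.0018  0.0041 -0.0022]
err mm 0.0 max 0.0 ang 0.0 [-1.2409  0.3665  1.279   2.309  -0.4507  0.266  -1.6794] [0.4933 0.0038 0.2035]
0 [-0.002  0.001  0.147] [-0.0025 -0.005   0.    ]
err mm 0.0 max 0.0 ang 0.0 [-1.3141  0.3498  1.35    2.2904 -0.3541  0.2908 -1.7701] [0.4942 0.0033 0.2214]
-0.08 [ 0.009 -0.004  0.178] [-0.0025 -0.005  -0.    ]
err mm 0.0 max 0.0 ang 0.0 [-1.3609  0.2931  1.35    2.2674 -0.0762  0.3085 -2.048 ] [0.4965 0.0022 0.2402]
-0.165 [ 0.023 -0.011  0.188] [-0.0025 -0.005   0.    ]
bar px 240 326 148 193
285 162 169
295 158 165
305 154 160
315 149 156
0.13 [array([297.6, 160.4]), array([297.5, 155.1]), array([304.9, 164.3]), array([304.8, 159. ])]
0.16 [array([308.5, 155.7]), array([308.5, 150.5]), array([315.8, 159.4]), array([315.8, 154.2])]
0.195 [array([320.6, 150.5]), array([320.6, 145.4]), array([327.9, 154.1]), array([328. , 148.9])]
```

Call:
{"method": "arm_command", "body": {"series": [{"gripper":0.55,"x":-0.009,"y":0.003,"z":-0.092,"wx":0,"wy":0.001,"wz":0},{"gripper":0.55,"x":-0.009,"y":0.003,"z":-0.092,"wx":0,"wy":0.001,"wz":0},{"gripper":0.55,"x":-0.008,"y":0.003,"z":-0.092,"wx":0,"wy":0.001,"wz":0},{"gripper":0.55,"x":-0.008,"y":0.003,"z":-0.092,"wx":0,"wy":0.001,"wz":0},{"gripper":0.55,"x":0,"y":0,"z":0,"wx":0,"wy":0,"wz":0},{"gripper":0.1,"x":0,"y":0,"z":0,"wx":0,"wy":0,"wz":0},{"gripper":0.1,"x":0,"y":0,"z":0,"wx":0,"wy":0,"wz":0},{"gripper":0.1,"x":0,"y":0,"z":0,"wx":0,"wy":0,"wz":0},{"gripper":0.1,"x":0,"y":0,"z":0,"wx":0,"wy":0,"wz":0},{"gripper":0.1,"x":0,"y":0,"z":0,"wx":0,"wy":0,"wz":0}]}}

```text
time_s: 17.35
tool_pos: [0.4937, 0.0035, 0.1891]
tcp_rot: [2.858, -0.654, 0.742]
wrist_force: [1.1, -0.6, 0.5]
opening: 0.177
grasp_force: 41.7
```

Call:
{"method": "arm_command", "body": {"series": [{"gripper":0.1,"x":-0.001,"y":0,"z":0.073,"wx":-0.001,"wy":-0.002,"wz":0},{"gripper":0.1,"x":-0.001,"y":0,"z":0.074,"wx":-0.001,"wy":-0.002,"wz":0},{"gripper":0.1,"x":0.003,"y":-0.001,"z":0.06,"wx":-0.001,"wy":-0.002,"wz":0},{"gripper":0.1,"x":0.003,"y":-0.001,"z":0.06,"wx":-0.001,"wy":-0.002,"wz":0},{"gripper":0.1,"x":0.004,"y":-0.002,"z":0.06,"wx":-0.001,"wy":-0.002,"wz":0},{"gripper":0.1,"x":0.007,"y":-0.003,"z":0.062,"wx":-0.001,"wy":-0.002,"wz":0},{"gripper":0.1,"x":0.008,"y":-0.004,"z":0.063,"wx":-0.001,"wy":-0.002,"wz":0},{"gripper":0.1,"x":0.008,"y":-0.004,"z":0.063,"wx":-0.001,"wy":-0.001,"wz":0},{"gripper":0.1,"x":0,"y":0,"z":0,"wx":0,"wy":0,"wz":0},{"gripper":0.1,"x":0,"y":0,"z":0,"wx":0,"wy":0,"wz":0}]}}

```text
time_s: 18.35
tool_pos: [0.4963, 0.0022, 0.2401]
tcp_rot: [2.827, -0.645, 0.813]
wrist_force: [0.4, -2.5, -1.9]
opening: 0.177
grasp_force: 41.7
```

```bash
cat > rim.py <<'E'
from meas import *
def rim():
    """fit psi,t (and bias-free compare): glass-coloured region ellipse in scene and top"""
    o={}
    for c,(v0,v1,u0,u1) in dict(scene=(175,230,262,335),top=(160,215,300,355)).items():
        f=grab_frame(c); hsv=cv2.cvtColor(f["color"],cv2.COLOR_RGB2HSV)[v0:v1,u0:u1].astype(int)
        m=((hsv[:,:,2]>115)&(hsv[:,:,1]>25)&(hsv[:,:,1]<110)&(abs(hsv[:,:,0]-80)<15)).astype(np.uint8)
        n,l,st,ce=cv2.connectedComponentsWithStats(m); k=st[1:,4].argmax()+1
        h=cv2.convexHull(np.argwhere(l==k)[:,::-1].astype(np.float32)); e=cv2.fitEllipse(h)
        q=cv2.moments(h); print(c,"bbox",st[k][:2]+[u0,v0],st[k][:2]+st[k][2:4]+[u0-1,v0-1],"area",st[k][4],"hull c",round(q["m10"]/q["m00"]+u0,2),round(q["m01"]/q["m00"]+v0,2),"axes",np.round(e[1],1),round(e[2]))
        o[c]=f
    return o
if __name__=="__main__":
    s=read_state(); print(s["tool_pos"],s["wrist_force"].round(1),s["opening"],s["time_s"]); o=rim()
    for t in (-10,-6,-3,0,3,6):
        p=[P[0],P[1],np.radians(-206.2),np.radians(t)]; h=[ring(o[c],p,.042,.004) for c in o]; print(t,*[(x.mean(0).round(1),x.min(0).round(1),x.max(0).round(1)) for x in h])
E
python3 rim.py
```

```text
[0.4963 0.0022 0.2401] [ 0.4 -2.5 -1.9] 0.1769106366441103 18.35
scene bbox [280 187] [316 210] area 677 hull c 297.84 198.32 axes [23.  37.4] 81
top bbox [328 177] [342 199] area 185 hull c 336.3 189.36 axes [14.6 23.2] 22
-10 (array([297.6, 195.4]), array([277.8, 182.6]), array([317.2, 208.9])) (array([328.6, 185.6]), array([313.9, 171.2]), array([343.3, 199.8]))
-6 (array([298.2, 198.4]), array([278.4, 186.4]), array([317.7, 211. ])) (array([328.3, 186.3]), array([313.6, 171.9]), array([343. , 200.7]))
-3 (array([298.5, 200.7]), array([278.7, 189.2]), array([318. , 212.7])) (array([328.1, 186.8]), array([313.5, 172.2]), array([342.7, 201.1]))
0 (array([298.6, 203. ]), array([278.9, 192.1]), array([318.1, 214.5])) (array([328. , 187.1]), array([313.5, 172.5]), array([342.6, 201.5]))
3 (array([298.7, 205.4]), array([279.1, 194.9]), array([318. , 216.4])) (array([327.9, 187.3]), array([313.5, 172.8]), array([342.4, 201.7]))
6 (array([298.7, 207.8]), array([279.1, 197.8]), array([317.9, 218.3])) (array([327.9, 187.5]), array([313.5, 172.9]), array([342.3, 201.7]))
```

Call:
{"method": "arm_command", "body": {"series": [{"gripper":0.55,"x":0,"y":0,"z":0,"wx":0,"wy":0,"wz":0},{"gripper":0.55,"x":0,"y":0,"z":0,"wx":0,"wy":0,"wz":0},{"gripper":0.55,"x":0,"y":0,"z":0,"wx":0,"wy":0,"wz":0},{"gripper":0.55,"x":0,"y":0,"z":0,"wx":0,"wy":0,"wz":0},{"gripper":0.55,"x":0,"y":0,"z":0,"wx":0,"wy":0,"wz":0},{"gripper":0.55,"x":0,"y":0,"z":0,"wx":0,"wy":0,"wz":0},{"gripper":0.55,"x":0,"y":0,"z":0,"wx":0,"wy":0,"wz":0},{"gripper":0.55,"x":0,"y":0,"z":0,"wx":0,"wy":0,"wz":0}]}}

```text
time_s: 19.25
tool_pos: [0.4966, 0.0022, 0.2403]
tcp_rot: [2.826, -0.645, 0.813]
wrist_force: [0.1, 0.1, -1.1]
opening: 0.548
grasp_force: 0.0
```

```bash
cat > fit2.py <<'E'
from rim import *
def prof(f,a,b,k=4):
    im=cv2.GaussianBlur(f["color"],(0,0),.6).astype(np.float32); n=int(np.hypot(*(np.array(b)-a))*k)
    xs=np.linspace(a[0],b[0],n).astype(np.float32)[None]; ys=np.linspace(a[1],b[1],n).astype(np.float32)[None]
    return cv2.remap(im,xs,ys,cv2.INTER_LINEAR)[0]
def maskfit(f,c,free_off=False):
    """fit outer rim of lens mask ellipse: psi fixed, params t,(du,dv)"""
    ds=[d for d in outline_of("glass",c)]
    return ds
if __name__=="__main__":
    o=rim()
    # ratio of glass ellipse axes vs t in the model
    for t in range(-10,8,2):
        p=[P[0],P[1],np.radians(-206.2),np.radians(t)]; e=cv2.fitEllipse(ring(o["scene"],p,.042,.004).astype(np.float32)); print(t,np.round(e[1],1),round(e[1][0]/e[1][1],3),round(e[2]),end=" | ")
E
python3 fit2.py
```

```text
scene bbox [280 196] [317 215] area 574 hull c 298.48 205.73 axes [19.8 37. ] 90
top bbox [328 178] [342 200] area 186 hull c 336.13 190.23 axes [17.4 23.5] 23
-10 [25.5 39.8] 0.641 79 | -8 [25.  39.7] 0.629 81 | -6 [24.4 39.6] 0.615 83 | -4 [23.7 39.4] 0.602 85 | -2 [23.1 39.3] 0.587 87 | 0 [22.4 39.2] 0.573 89 | 2 [21.8 39.1] 0.557 90 | 4 [21.1 39. ] 0.541 92 | 6 [20.4 38.8] 0.525 94 |
```

```bash
python3 - <<'E'
from nx import *
s=read_state();A=Ro.from_rotvec(s["tcp_rot"]);z=A.as_matrix()[:,2];p=s["joints"];X=s["tool_pos"];print(z)
go(p,X-.06*z,A,6); go(p,X-.09*z,A,6)
u=np.array([-z[0],-z[1],0]);u/=np.linalg.norm(u); q=go(p,X+.05*u+[0,0,.02],A,6); go(q,X+.07*u+[-.0,0.1,.10],A,6)
E
```

```text
[ 0.4771 -0.2376 -0.8461]
err mm 0.0 max 0.0 ang 0.0 [-1.6916  0.0301  1.3463  2.1989  0.6415  0.6153 -2.8352] [0.468  0.0164 0.291 ]
err mm 0.1 max 0.6 ang 0.1 [-0.8733 -0.0407  0.4287  2.1598  0.6665  0.7475 -2.89  ] [0.4537 0.0235 0.3165]
err mm 0.0 max 0.0 ang 0.0 [-1.6638  0.0936  1.35    2.2836  0.627   0.4973 -2.852 ] [0.4518 0.0245 0.2603]
err mm 5.9 max 6.1 ang 1.5 [-1.9514  0.1153  1.35    2.0138  0.4732  0.8852 -2.89  ] [0.4393 0.1355 0.339 ]
```

Call:
{"method": "arm_command", "body": {"series": [{"gripper":0.55,"x":-0.029,"y":0.014,"z":0.051,"wx":0,"wy":0,"wz":0},{"gripper":0.55,"x":-0.029,"y":0.014,"z":0.051,"wx":0,"wy":0,"wz":0},{"gripper":0.55,"x":-0.029,"y":0.014,"z":0.051,"wx":0,"wy":0,"wz":0},{"gripper":0.55,"x":-0.029,"y":0.014,"z":0.051,"wx":0,"wy":0,"wz":0},{"gripper":0.55,"x":-0.029,"y":0.014,"z":0.051,"wx":0,"wy":0,"wz":0},{"gripper":0.55,"x":-0.029,"y":0.014,"z":0.051,"wx":0,"wy":0,"wz":0},{"gripper":0.55,"x":-0.029,"y":0.014,"z":0.051,"wx":0,"wy":0,"wz":0},{"gripper":0.55,"x":-0.029,"y":0.014,"z":0.051,"wx":0,"wy":0,"wz":0},{"gripper":0.55,"x":-0.029,"y":0.014,"z":0.051,"wx":0,"wy":0,"wz":0},{"gripper":0.55,"x":-0.029,"y":0.014,"z":0.051,"wx":0,"wy":0,"wz":0}]}}

```text
time_s: 20.35
tool_pos: [0.4689, 0.0161, 0.2906]
tcp_rot: [2.827, -0.643, 0.811]
wrist_force: [-0.2, 0.7, -0.4]
opening: 0.553
grasp_force: 0.0
```

```bash
python3 - <<'E'
from rim import *
s=read_state(); print(s["tool_pos"],s["joints"].round(2),s["wrist_force"].round(1),s["time_s"]); o=rim()
f=o["scene"];g=o["top"]; pf=np.radians(-206.2)
a=f["color"][135:235,255:355,::-1].copy(); b=g["color"][160:225,295:360,::-1]
A=cv2.resize(a,(600,600),interpolation=cv2.INTER_CUBIC)
# overlay prediction for t=0 : head edge points (handle bottom-tip corners, rim mid circle), bar end corners
for t,col in ((0,(0,0,255)),(3,(255,0,0))):
    p=[P[0],P[1],pf,np.radians(t)]
    pts=[head(p,.235,dz,dy) for dz in (.008,-.008) for dy in (.008,-.008)]
    for X in pts:
        q=(proj(f,X)-[254.5,134.5])*6; cv2.circle(A,tuple(int(v) for v in q),2,col,-1)
for d in (.011,-.011):
    for z in (.319,.331):
        X=bar([P[0],P[1],pf,0]); X[2]=z; X[:2]+=d*np.array([-np.sin(pf),np.cos(pf)]); q=(proj(f,X)-[254.5,134.5])*6; cv2.circle(A,tuple(int(v) for v in q),2,(0,255,255),-1)
cv2.imwrite("pics/fin.png",A)
for t in (0,3):
    p=[P[0],P[1],pf,np.radians(t)]; print(t,[proj(f,head(p,.235,dz,dy)).round(1) for dz in (.008,-.008) for dy in (.008,-.008)])
E
```

```text
[0.4689 0.0161 0.2906] [-1.72  0.02  1.35  2.21  0.68  0.65 -2.89] [-0.2  0.7 -0.4] 20.35
scene bbox [280 196] [317 215] area 577 hull c 298.42 205.75 axes [19.9 36.8] 90
top bbox [328 178] [342 200] area 187 hull c 336.12 190.17 axes [14.7 23.5] 24
0 [array([333.3, 180.7]), array([338.2, 183.4]), array([333. , 186.5]), array([337.9, 189.2])]
3 [array([333.1, 185.1]), array([338. , 187.8]), array([332.7, 190.9]), array([337.5, 193.7])]
```

View pics/fin.png

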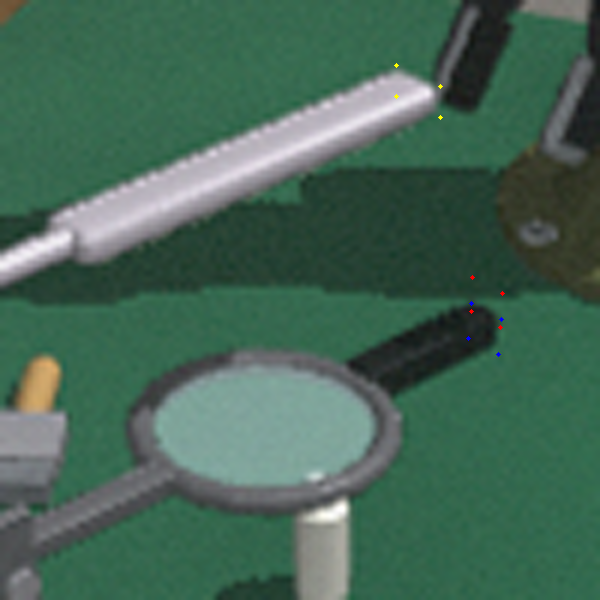

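The handle tip is at about (481,327), the rim spans y 350–511, and the bar end is at about (440,93), close to the yellow prediction. The lens reads a few degrees low at most, so I'll fit this numerically with the level bar as reference.

```bash
cat > fine.py <<'E'
from rim import *
from scipy.optimize import minimize
f=grab_frame("scene"); im=cv2.resize(f["color"],None,fx=4,fy=4,interpolation=cv2.INTER_CUBIC).astype(int)
u0,v0,w,h=255*4,135*4,100*4,100*4; C=im[v0:v0+h,u0:u0+w]; val=C.max(2); sat=C.max(2)-C.min(2)
def comp(m,pt):
    n,l=cv2.connectedComponents(m.astype(np.uint8)); k=l[pt[1],pt[0]]; return l==k
s=4/6
black=comp((val<55)&(sat<22),(int(430*s),int(350*s)))
brt=comp((C.min(2)>125),(int(250*s),int(150*s)))
hs=cv2.cvtColor(C.astype(np.uint8),cv2.COLOR_RGB2HSV).astype(int)
grey=(sat<28)&(val>45)|((hs[:,:,0]>68)&(hs[:,:,0]<95)&(val>115)&(hs[:,:,1]<115))
head_=comp(grey&~brt,(int(265*s),int(430*s)))
def hull(X,p):
    q=(np.array([proj(f,x) for x in X])+.5)*4-[u0,v0]+p[2:4]*np.array(4); m=np.zeros((h,w),np.uint8)
    cv2.fillConvexPoly(m,cv2.convexHull(np.round(q*8).astype(np.int32)),1,shift=3); return m>0
def model(p):
    P4=[P[0],P[1],p[1],p[0]]
    hd=hull([head(P4,r,a,b) for r in (.165,.234) for a in(.008,-.008) for b in(.008,-.008)],p)
    rim=hull([head(P4,.12+r*np.cos(k),d,r*np.sin(k)) for k in np.linspace(0,6.28,60) for r,d in((.05,0),(.0475,.0043),(.0475,-.0043))],p)
    e=lambda r,d,z: [P[0]+r*np.cos(p[1])-d*np.sin(p[1]),P[1]+r*np.sin(p[1])+d*np.cos(p[1]),z]
    br=hull([e(r,d,z) for r in(.11,.195) for d in(.011,-.011) for z in(.319,.331)],p)
    return hd&~rim,rim,br
def cost(p,parts=False):
    a,r,b=model(p); lim=np.arange(w)[None]>int(205*s)  # bar beyond its inner part
    c=[(a^(black&~r)).sum(), (r^head_)[:, int(175*s):int(345*s)].sum()+0, ((b^brt)&(np.arange(w)[None]>int(300*s))).sum()]
    return c if parts else sum(c)
if __name__=="__main__":
    print(black.sum(),head_.sum(),brt.sum())
    best=None
    for t in (0,2,4):
        r=minimize(cost,[np.radians(t),np.radians(-206.2),0,1],method="Nelder-Mead",options=dict(initial_simplex=np.array([[np.radians(t),np.radians(-206.2),0,1]]*5)+np.vstack([np.zeros(4),np.diag([.04,.03,1.5,1.5])]),maxiter=300))
        print(t,np.degrees(r.x[:2]).round(2),r.x[2:].round(2),r.fun,cost(r.x,True))
        for dv in (0,.5,1,1.5,2):
            if t==2:
                q=minimize(lambda y:cost([y[0],y[1],y[2],dv]),[r.x[0],r.x[1],r.x[2]],method="Nelder-Mead",options=dict(maxiter=150)); print("  dv",dv,np.degrees(q.x[:2]).round(2),q.fun,cost([*q.x,dv],True))
E
python3 fine.py
```

```text
2826 25903 9744
0 [   2.7  -205.08] [ 0.33 -0.12] 4284.0 [np.int64(831), np.int64(2276), np.int64(1177)]
2 [   2.06 -204.71] [0.63 0.52] 4311.0 [np.int64(835), np.int64(2282), np.int64(1194)]
  dv 0 [   2.2  -205.31] 4422.0 [np.int64(870), np.int64(2265), np.int64(1287)]
  dv 0.5 [   2.06 -204.71] 4307.0 [np.int64(834), np.int64(2283), np.int64(1190)]
  dv 1 [   1.99 -204.45] 4454.0 [np.int64(867), np.int64(2451), np.int64(1136)]
  dv 1.5 [   2.01 -203.94] 4781.0 [np.int64(969), np.int64(2662), np.int64(1150)]
  dv 2 [   0.77 -204.47] 4792.0 [np.int64(950), np.int64(2439), np.int64(1403)]
4 [   3.19 -204.31] [ 1.07 -0.33] 4239.0 [np.int64(811), np.int64(2264), np.int64(1164)]
```

```bash
python3 - <<'E'
from nx import *
pf=np.radians(-206.0); s=read_state(); p=s["joints"]; X=s["tool_pos"];A=Ro.from_rotvec(s["tcp_rot"])
for t,L,n in ((.038,31,9),(-.06,31.5,4),(-.170,32,4)):
    g,R=tgt(pf,t,np.radians(L),.221); R=R*F; p=go(p,g,R,n); print(t,g,((g-X)/.1).round(3),((R*A.inv()).as_rotvec()/np.pi).round(4)); X,A=g,R
E
```

```text
err mm 0.0 max 0.0 ang 0.0 [-1.0502  0.2666  0.9634  2.3414  0.3417  0.1916 -2.4938] [0.4934 0.0029 0.1953]
0.038 [0.4934 0.0029 0.1953] [ 0.243 -0.141 -0.951] [ 0.0043  0.0047 -0.0011]
err mm 0.0 max 0.0 ang 0.0 [-1.1296  0.2295  1.0254  2.3078  0.3719  0.2606 -2.5184] [0.4937 0.0028 0.2171]
-0.06 [0.4937 0.0028 0.2171] [ 0.003 -0.002  0.217] [-0.0012 -0.0025  0.    ]
err mm 0.0 max 0.0 ang 0.0 [-1.2039  0.1889  1.0778  2.2644  0.4084  0.3393 -2.5466] [0.4964 0.0015 0.2413]
-0.17 [0.4964 0.0015 0.2413] [ 0.026 -0.013  0.242] [-0.0012 -0.0025 -0.    ]
```

Call:
{"method": "arm_command", "body": {"series": [{"gripper":0.55,"x":0.03,"y":-0.018,"z":-0.119,"wx":0.0005,"wy":0.0006,"wz":0},{"gripper":0.55,"x":0.03,"y":-0.018,"z":-0.119,"wx":0.0005,"wy":0.0006,"wz":0},{"gripper":0.55,"x":0.03,"y":-0.018,"z":-0.119,"wx":0.0005,"wy":0.0006,"wz":0},{"gripper":0.55,"x":0.03,"y":-0.018,"z":-0.119,"wx":0.0005,"wy":0.0006,"wz":0},{"gripper":0.55,"x":0.03,"y":-0.018,"z":-0.119,"wx":0.0005,"wy":0.0006,"wz":0},{"gripper":0.55,"x":0.03,"y":-0.017,"z":-0.119,"wx":0.0005,"wy":0.0006,"wz":0},{"gripper":0.55,"x":0.03,"y":-0.017,"z":-0.119,"wx":0.0005,"wy":0.0006,"wz":0},{"gripper":0.55,"x":0.03,"y":-0.017,"z":-0.119,"wx":0.0005,"wy":0.0006,"wz":0},{"gripper":0.55,"x":0,"y":0,"z":0,"wx":0,"wy":0,"wz":0},{"gripper":0.55,"x":0,"y":0,"z":0,"wx":0,"wy":0,"wz":0}]}}

```text
time_s: 21.5
tool_pos: [0.493, 0.0014, 0.1951]
tcp_rot: [2.839, -0.653, 0.788]
wrist_force: [0.2, -0.2, -0.6]
opening: 0.55
grasp_force: 0.0
```

```bash
python3 - <<'E'
from nx import *
g,R=tgt(np.radians(-206.0),.038,np.radians(31),.221); nxt(g,R*F,1)
E
```

```text
[0.493  0.0014 0.1951] [-1.06  0.3   0.96  2.32  0.33  0.2  -2.51] 21.5 [ 0.2 -0.2 -0.6] grip 0.55 0.0
err mm 0.0 max 0.0 ang 0.0 [-1.0496  0.2664  0.9626  2.3414  0.3433  0.1917 -2.4955] [0.4934 0.0029 0.1953]
1 rows of shift [0.0043 0.0156 0.0024] turn [ 0.0013 -0.0002 -0.0001] total [0.004 0.016 0.002] [ 0.0013 -0.0002 -0.0001]
```

Call:
{"method": "arm_command", "body": {"series": [{"gripper":0.55,"x":0.004,"y":0.02,"z":0.002,"wx":0,"wy":0,"wz":0},{"gripper":0.1,"x":0,"y":0,"z":0,"wx":0,"wy":0,"wz":0},{"gripper":0.1,"x":0,"y":0,"z":0,"wx":0,"wy":0,"wz":0},{"gripper":0.1,"x":0,"y":0,"z":0,"wx":0,"wy":0,"wz":0},{"gripper":0.1,"x":0,"y":0,"z":0,"wx":0,"wy":0,"wz":0},{"gripper":0.1,"x":0,"y":0,"z":0,"wx":0,"wy":0,"wz":0}]}}

```text
time_s: 22.1
tool_pos: [0.4932, 0.0042, 0.1955]
tcp_rot: [2.841, -0.651, 0.788]
wrist_force: [-0.5, -0.9, -0.2]
opening: 0.179
grasp_force: 41.2
```

Call:
{"method": "arm_command", "body": {"series": [{"gripper":0.1,"x":0,"y":0,"z":0.055,"wx":0,"wy":0,"wz":0},{"gripper":0.1,"x":0.001,"y":-0.001,"z":0.055,"wx":0,"wy":0,"wz":0},{"gripper":0.1,"x":0.001,"y":-0.001,"z":0.055,"wx":0,"wy":0,"wz":0},{"gripper":0.1,"x":0.001,"y":0,"z":0.055,"wx":0,"wy":0,"wz":0},{"gripper":0.1,"x":0.005,"y":-0.003,"z":0.06,"wx":-0.001,"wy":-0.002,"wz":0},{"gripper":0.1,"x":0.006,"y":-0.003,"z":0.06,"wx":-0.001,"wy":-0.002,"wz":0},{"gripper":0.1,"x":0.007,"y":-0.003,"z":0.06,"wx":0,"wy":-0.001,"wz":0},{"gripper":0.1,"x":0.008,"y":-0.004,"z":0.061,"wx":0,"wy":0,"wz":0},{"gripper":0.1,"x":0,"y":0,"z":0,"wx":0,"wy":0,"wz":0},{"gripper":0.1,"x":0,"y":0,"z":0,"wx":0,"wy":0,"wz":0}]}}

```text
time_s: 23.1
tool_pos: [0.4964, 0.0028, 0.2417]
tcp_rot: [2.832, -0.649, 0.813]
wrist_force: [-0.1, -2.4, -4.6]
opening: 0.176
grasp_force: 40.6
```

Call:
{"method": "arm_command", "body": {"series": [{"gripper":0.55,"x":0,"y":0,"z":0,"wx":0,"wy":0,"wz":0},{"gripper":0.55,"x":0,"y":0,"z":0,"wx":0,"wy":0,"wz":0},{"gripper":0.55,"x":0,"y":0,"z":0,"wx":0,"wy":0,"wz":0},{"gripper":0.55,"x":0,"y":0,"z":0,"wx":0,"wy":0,"wz":0},{"gripper":0.55,"x":0,"y":0,"z":0,"wx":0,"wy":0,"wz":0},{"gripper":0.55,"x":0,"y":0,"z":0,"wx":0,"wy":0,"wz":0},{"gripper":0.55,"x":0,"y":0,"z":0,"wx":0,"wy":0,"wz":0}]}}

```text
time_s: 23.8
tool_pos: [0.4963, 0.0028, 0.2416]
tcp_rot: [2.832, -0.648, 0.812]
wrist_force: [-0.8, 0.7, 0.2]
opening: 0.547
grasp_force: 0.0
```

```bash
python3 rim.py | head -3; python3 fine.py; python3 - <<'E'
from nx import *
s=read_state();A=Ro.from_rotvec(s["tcp_rot"]);z=A.as_matrix()[:,2];print(z,s["joints"].round(2)); q=go(s["joints"],s["tool_pos"]-.06*z,A,8)
E
```

```text
[0.4963 0.0028 0.2416] [-0.8  0.7  0.2] 0.54700214623383 23.8
scene bbox [280 194] [317 214] area 598 hull c 298.44 204.39 axes [20.7 37. ] 90
top bbox [328 178] [342 200] area 186 hull c 336.12 190.17 axes [14.7 23.5] 24
2864 44320 9717
0 [   0.8  -204.53] [0.69 0.07] 9484.0 [np.int64(906), np.int64(7440), np.int64(1138)]
2 [   0.9  -204.32] [1.06 0.16] 9460.0 [np.int64(860), np.int64(7426), np.int64(1174)]
  dv 0 [   0.93 -204.35] 9475.0 [np.int64(874), np.int64(7421), np.int64(1180)]
  dv 0.5 [   0.79 -203.86] 9513.0 [np.int64(914), np.int64(7476), np.int64(1123)]
  dv 1 [   0.89 -203.38] 9811.0 [np.int64(1024), np.int64(7745), np.int64(1042)]
  dv 1.5 [   0.89 -203.01] 10141.0 [np.int64(1101), np.int64(8005), np.int64(1035)]
  dv 2 [   0.41 -202.12] 10198.0 [np.int64(1281), np.int64(7841), np.int64(1076)]
4 [   1.72 -204.12] [ 0.94 -0.52] 9466.0 [np.int64(863), np.int64(7507), np.int64(1096)]
[ 0.4767 -0.2326 -0.8478] [-1.22  0.22  1.09  2.25  0.39  0.35 -2.55]
err mm 0.0 max 0.0 ang 0.0 [-1.5658  0.0115  1.2022  2.1954  0.6615  0.633  -2.8606] [0.4677 0.0167 0.2924]
```

```bash
python3 - <<'E'
from h import *
np.set_printoptions(precision=4,suppress=True)
T=grab_frame("top"); 
def at(px,z):
    d=T["R"].T@np.linalg.solve(T["camera_matrix"],[*px,1]); c=-T["R"].T@T["t"]; return c+d*(z-c[2])/d[2]
print("bowl",at((327.5,192.2),.034))
# rim circle in top: dark grey pixels around the lens, fitted by circle at the outer edge
im=cv2.resize(T["color"][155:220,295:365],None,fx=4,fy=4,interpolation=cv2.INTER_CUBIC).astype(int); c=np.array([(328.6-295)*4+1.5,(187-155)*4+1.5])
sat=im.max(2)-im.min(2); pts=[]
for a in np.radians(np.arange(0,360,4)):
    r=np.arange(50,90,.5); xy=(c+np.c_[np.cos(a)*r,np.sin(a)*r]).round().astype(int); s_=sat[xy[:,1],xy[:,0]]; v=im.max(2)[xy[:,1],xy[:,0]]
    k=np.nonzero((s_<25)&(v<140))[0]
    if len(k) and 58<r[k[-1]]<80: pts.append(c+r[k[-1]]*np.array([np.cos(a),np.sin(a)]))
pts=np.array(pts)
for _ in range(5):
    A=np.c_[2*pts,np.ones(len(pts))]; s=np.linalg.lstsq(A,(pts**2).sum(1),rcond=None)[0]; R=np.sqrt(s[2]+s[0]**2+s[1]**2); e=np.abs(np.hypot(*(pts-s[:2]).T)-R); pts=pts[e<max(1.5,1.5*np.median(e))]
px=(s[:2]-1.5)/4+[295,155]; print(len(pts),px,R/4,"lens",at(px,.22))
E
```

```text
bowl [ 0.5777 -0.0415  0.034 ]
65 [328.4056 187.214 ] 17.00231660069974 lens [ 0.5751 -0.0379  0.22  ]
```

Call:
{"method": "arm_command", "body": {"series": [{"gripper":0.55,"x":-0.029,"y":0.014,"z":0.051,"wx":0,"wy":0,"wz":0},{"gripper":0.55,"x":-0.029,"y":0.014,"z":0.051,"wx":0,"wy":0,"wz":0},{"gripper":0.55,"x":-0.029,"y":0.014,"z":0.051,"wx":0,"wy":0,"wz":0},{"gripper":0.55,"x":-0.029,"y":0.014,"z":0.051,"wx":0,"wy":0,"wz":0},{"gripper":0.55,"x":-0.029,"y":0.014,"z":0.051,"wx":0,"wy":0,"wz":0},{"gripper":0.55,"x":-0.029,"y":0.014,"z":0.051,"wx":0,"wy":0,"wz":0},{"gripper":0.55,"x":-0.029,"y":0.014,"z":0.051,"wx":0,"wy":0,"wz":0},{"gripper":0.55,"x":-0.029,"y":0.014,"z":0.051,"wx":0,"wy":0,"wz":0},{"gripper":0.55,"x":-0.029,"y":0.014,"z":0.051,"wx":0,"wy":0,"wz":0},{"gripper":0.55,"x":-0.029,"y":0.014,"z":0.051,"wx":0,"wy":0,"wz":0}]}}

```text
time_s: 25.0
tool_pos: [0.4693, 0.0168, 0.2914]
tcp_rot: [2.832, -0.648, 0.809]
wrist_force: [0.2, 0.0, 0.0]
opening: 0.551
grasp_force: 0.0
```

```bash
python3 - <<'E'
from rim import *
o=rim(); f=o["top"]
for n in ("bowl","tube","cube"):
    for d in look_for(n,"top")[:1]: print(n,round(d["conf"],2),world(f,d["at"]))
print(read_state()["time_s"]); print(sign_off())
E
```

```text
scene bbox [280 194] [317 214] area 599 hull c 298.41 204.4 axes [20.6 37. ] 89
top bbox [328 178] [342 200] area 187 hull c 336.12 190.12 axes [14.7 23.5] 25
tube 0.44 [ 0.4147 -0.0804  0.0557]
cube 0.5 [ 0.5746 -0.1461  0.0425]
25.25
the job is handed in; nothing more can be done
None
```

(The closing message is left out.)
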